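Comb a batch of ground pins into the grooved tray and cover it for measuring

TASK

Lay out this batch of ground pins for the measuring machine: swing the toggle clamp over centre so it locks the grooved tray down in its jig and, with it locked, comb the loose pins with the rake until every one has dropped lengthwise into a groove. Then put the rake back on its rest, swing the clamp all the way back open and set the dust cover squarely over the tray. Never touch the cleaned pins with the fingers, and leave the other things on the desk where they are.

Things in the scene. Friction and masses are not known exactly. Their poses are not given: they have to be found in the camera images.
- jig: Fixed aluminium jig, plate 12 mm thick (214 mm square); origin at desk level under the middle of the tray's place; x runs along the grooves towards the toggle clamp at its +x end, z up. Low rails (tops 26 mm above the desk) locate the tray on all four sides with 2 to 4 mm play.
- clamp (a joint): Toggle clamp handle angle, rad, about an axis along the jig's y. 0 = fully open: handle slopes away from the tray (jig +x), 25 degrees above level, pressure arm upright. It grows as the handle swings up; the foot meets the flange at about 0.95, dead centre is 1.12, stop 1.195 (handle 3 degrees past vertical, towards the tray). Stays where it is left; a few N at the grip move it.
- clamp_hinge (a point): Hinge axis of the clamp handle: 192 mm along the jig's x from its origin, 71 mm above the desk.
- clamp_grip (a point): Middle of the handle's black rubber grip, 80 mm from the hinge; the grip is 18 mm wide (along the jig's y), 20 mm deep and 68 mm long (40 to 108 mm from the hinge). The pressure arm reaches 86 mm from the hinge towards the tray when down; when open it stands to about 105 mm above the desk.
- clamp_foot: Black rubber foot, 16 mm across, under the pressure arm on a stiff spring; origin at the centre of its lower face. Clamped, it presses about 7 N on the tray's flange.
- tray: Black slippery plastic tray, loose in the jig, origin at the centre of its underside (12 mm above the desk), x along the grooves towards the clamp, z up. 180 mm square, wall tops 34 mm above the underside; inside 174 mm (x) by 168 mm (y). Flange 40 mm long, 60 wide, 8 thick at the +x end, under the clamp's foot.
- tray_floor (a point): Centre of the tray's floor, 9 mm above its underside. Eight rounded ridges run along the tray's x at y = -70, -50, -30, -10, 10, 30, 50, 70 mm, tops 14.7 mm above the underside; between them lie nine grooves at y = -80, -60, .. 80 mm.
- rake: Rake: flat bar 222 mm long (y), 30 mm (x), 8 mm thick, with four round tines (4 mm thick, 18.5 mm long) pointing down at y = -60, -20, 20, 60 mm; combs along x. Origin at the centre of the bar's underside, z up. 0.17 to 0.3 kg. When the bar rides on the tray's side walls the tine tips pass 0.8 mm above the ridges and catch pins that lie across them.
- rake_grip (a point): Point on the rake's upright wooden grip, 50 mm above the bar's underside. The grip is 14 mm thick (rake's x), 40 mm wide (y) and reaches from 8 to 70 mm above the bar's underside. A tine dragged against the leading half of a pin turns it along the stroke, against the trailing half it turns it crosswise; a crosswise pin rolls under a tine pressed on its top.
- rake_rest: Fixed grey rake rest, origin at desk level in its middle, x and y as the rake's when it lies there: two flat-topped blocks (52 mm along x, 26 mm along y) at y = -95 and 95 mm, tops 40 mm above the desk, carry the ends of the rake's bar; the tines hang free between them.
- cover: Whitish translucent plastic dust cover, a shallow box upside down, 196 mm square, 18 mm high without its grip; inside 190 mm square, 14 mm deep (5 mm play round the tray). Origin at the centre of its underside (lower edge of the skirt), z up. Seated on the tray its underside is 20 mm above the tray's underside. 0.12 to 0.26 kg.
- cover_grip (a point): Point on the cover's grey upright grip, 44 mm above its underside. The grip is 14 mm thick (cover's x), 60 mm wide (y), from 18 to 54 mm above the underside.
- pin1: Ground steel pin, 8 mm diameter, 45 mm long, rounded ends, 17 g; origin at its centre, x along its length. Lying in a groove its centre is 13 mm above the tray's underside; across ridges about 16 to 19 mm. Five to seven pins are present, the others are None.
- pin2: Ground steel pin, 8 mm diameter, 45 mm long, rounded ends, 17 g; origin at its centre, x along its length. Lying in a groove its centre is 13 mm above the tray's underside; across ridges about 16 to 19 mm. Five to seven pins are present, the others are None.
- pin3: Ground steel pin, 8 mm diameter, 45 mm long, rounded ends, 17 g; origin at its centre, x along its length. Lying in a groove its centre is 13 mm above the tray's underside; across ridges about 16 to 19 mm. Five to seven pins are present, the others are None.
- pin4: Ground steel pin, 8 mm diameter, 45 mm long, rounded ends, 17 g; origin at its centre, x along its length. Lying in a groove its centre is 13 mm above the tray's underside; across ridges about 16 to 19 mm. Five to seven pins are present, the others are None.
- pin5: Ground steel pin, 8 mm diameter, 45 mm long, rounded ends, 17 g; origin at its centre, x along its length. Lying in a groove its centre is 13 mm above the tray's underside; across ridges about 16 to 19 mm. Five to seven pins are present, the others are None.
- pin6: Ground steel pin, 8 mm diameter, 45 mm long, rounded ends, 17 g; origin at its centre, x along its length. Lying in a groove its centre is 13 mm above the tray's underside; across ridges about 16 to 19 mm. Five to seven pins are present, the others are None.
- pin7: Ground steel pin, 8 mm diameter, 45 mm long, rounded ends, 17 g; origin at its centre, x along its length. Lying in a groove its centre is 13 mm above the tray's underside; across ridges about 16 to 19 mm. Five to seven pins are present, the others are None.
- dish_a: Bystander: amber dish, 92 mm across, 18 mm high.
- dish_b: Bystander: amber dish, 92 mm across, 18 mm high.
- can: Bystander: spray can, 66 mm across, 235 mm high.
- calliper: Bystander: calliper lying flat, 235 mm long.
- vee_block: Bystander: steel vee block, 60 by 45 by 42 mm.

How it is judged:
On the way, in this order (a step that is already met when the one before it is completed fails the run):
1. the toggle clamp is swung over centre and its foot presses on the tray (value of joint clamp above 1.14 rad and contact force between clamp_foot and tray above 2 N), for 0.2 s.
2. with the clamp still locked, every pin lies lengthwise in a groove (angle between the x axis of each of pin1, pin2, pin3, pin4, pin5, pin6, pin7 and the x axis of tray, either way round below 0.12 rad and z of pin1 in the frame of tray between 0.009 and 0.015 m and x of pin1 in the frame of tray between -0.086 and 0.086 m and z of pin2 in the frame of tray between 0.009 and 0.015 m and x of pin2 in the frame of tray between -0.086 and 0.086 m and z of pin3 in the frame of tray between 0.009 and 0.015 m and x of pin3 in the frame of tray between -0.086 and 0.086 m and z of pin4 in the frame of tray between 0.009 and 0.015 m and x of pin4 in the frame of tray between -0.086 and 0.086 m and z of pin5 in the frame of tray between 0.009 and 0.015 m and x of pin5 in the frame of tray between -0.086 and 0.086 m and z of pin6 in the frame of tray between 0.009 and 0.015 m and x of pin6 in the frame of tray between -0.086 and 0.086 m and z of pin7 in the frame of tray between 0.009 and 0.015 m and x of pin7 in the frame of tray between -0.086 and 0.086 m and value of joint clamp above 1.14 rad), for 0.2 s.
3. the clamp is swung fully back open (value of joint clamp below 0.25 rad), for 0.2 s.
At the end, for the whole second after the job is handed in: Every pin lies in a groove (within 7 degrees of it, centre under 15 mm above the tray underside), tray in its jig, clamp handle below 0.25 rad, rake level on both rest blocks (within 22 mm of the middle), cover flat on the tray walls (within 3 mm in height, 8 mm sideways) (angle between the x axis of each of pin1, pin2, pin3, pin4, pin5, pin6, pin7 and the x axis of tray, either way round below 0.12 rad and z of pin1 in the frame of tray between 0.009 and 0.015 m and x of pin1 in the frame of tray between -0.086 and 0.086 m and z of pin2 in the frame of tray between 0.009 and 0.015 m and x of pin2 in the frame of tray between -0.086 and 0.086 m and z of pin3 in the frame of tray between 0.009 and 0.015 m and x of pin3 in the frame of tray between -0.086 and 0.086 m and z of pin4 in the frame of tray between 0.009 and 0.015 m and x of pin4 in the frame of tray between -0.086 and 0.086 m and z of pin5 in the frame of tray between 0.009 and 0.015 m and x of pin5 in the frame of tray between -0.086 and 0.086 m and z of pin6 in the frame of tray between 0.009 and 0.015 m and x of pin6 in the frame of tray between -0.086 and 0.086 m and z of pin7 in the frame of tray between 0.009 and 0.015 m and x of pin7 in the frame of tray between -0.086 and 0.086 m and value of joint clamp below 0.25 rad and x of tray in the frame of jig between -0.008 and 0.012 m and y of tray in the frame of jig between -0.008 and 0.008 m and z of tray in the frame of jig between 0.009 and 0.015 m and x of rake in the frame of rake_rest between -0.025 and 0.025 m and y of rake in the frame of rake_rest between -0.022 and 0.022 m and z of rake in the frame of rake_rest between 0.036 and 0.044 m and angle between rake's own z axis and vertical below 0.08 rad and linear speed of each of rake, cover below 0.02 m/s and x of cover in the frame of tray between -0.008 and 0.008 m and y of cover in the frame of tray between -0.008 and 0.008 m and z of cover in the frame of tray between 0.017 and 0.023 m and angle between the z axis of cover and the z axis of tray, either way round below 0.04 rad); the robot touches nothing.
It fails at once if the gripper's fingers touch a pin (contact force between the fingers and pin1 above 0.3 N or contact force between the fingers and pin2 above 0.3 N or contact force between the fingers and pin3 above 0.3 N or contact force between the fingers and pin4 above 0.3 N or contact force between the fingers and pin5 above 0.3 N or contact force between the fingers and pin6 above 0.3 N or contact force between the fingers and pin7 above 0.3 N).
It fails at once if another thing on the desk is pushed more than 3 cm away (distance of any of dish_a, dish_b, can, calliper, vee_block from where it was at the start of the episode above 0.03 m).
Of pin1, pin2, pin3, pin4, pin5, pin6, pin7 only 5 to 7 are there at a start; the rules pass over those that are not, and their reading is None.
At some moment in a run one of cover, pin1, pin2, pin3, pin4, pin5, pin6, pin7 may be knocked a few centimetres aside while the robot is not near it.
It also fails if it takes over 210 s, if anything falls off the work surface, if the arm or the gripper's body presses on something with over 40 N, if the wrist force passes 120 N, or if a joint passes its speed limit or range.

ROBOT

A 7-joint arm with a two-finger parallel gripper is mounted at the origin on the work surface. World frame = base frame: x ahead of the robot, y to its left, z up, the work surface at z = 0. Lengths are in m, angles in rad, forces in N, time in s.
With the tool pointing down it reaches from about 0.425 to 0.925 m from the base axis. Payload 6.8 kg.
Tool frame: the origin (TCP) lies at the very end of the fingers, on their centre line; the grasp point (between the pads) lies r.grip_depth behind it (r.grip_depth is the distance from the TCP to the grasp point, in m); z points along the fingers, x is the direction in which the jaws open and shut, and the axes are right-handed (so a half turn about z gives the same grasp; the last joint's range is limited). The gripper opens to 85 mm and grips with 20 to 120 N. Pads are 22 mm wide; open, the fingers measure 114 mm over their backs; the gripper's body (76 mm by 85 mm) begins 54 mm behind the grasp point. The pads swing forward as they close: fully open they stand 13 mm farther back than shut.
Start: joints at [1.122, 0.477, 0.022, 1.555, -0.011, 1.109, -0.083], TCP at [0.226, -0.636, 0.231] pointing down, gripper open.
Joint ranges: [-2.96, 2.96], [-0.34, 2.1], [-1.41, 1.46], [0.24, 2.44], [-1.37, 4.51], [0.17, 1.92], [-2.96, 2.96]. Speed limits (rad/s): [2.39, 2.39, 3.14, 3.14, 3.14, 3.14, 3.14].

INTERFACE

Orientations are given as a rotation vector (axis times angle).
In Python, from bench import readout, grab_frame, workorder, r gives the robot as it stands.
- The arm moves only by the shell command python3 -m handwheel 'ROWS' [FORCE]. ROWS is text: rows parted by semicolons, each of 7 numbers parted by spaces: the shift along the tool's x, y, z in mm, then the turn, a rotation vector about the tool's x, y, z in degrees, then the finger opening in mm, from 0 to 85.4. A call has 1 to 12 rows; each row is the pose to reach, as a shift and turn from the pose commanded when the call began, along the tool's axes at that moment; what a row does not reach only later rows make up. A row lasts 1/8 s, in which the tool goes at most 62.5 mm and 10.7 degrees, less where a joint would pass 70% of its speed; a pose out of reach is approached as far as the arm can. A call with a gripper value outside its range is refused whole. The fingers move at their own pace and stop on an object; FORCE is the grip in N (left out, the last holds). Time passes only in rows, so rows that repeat a pose let the fingers close. It gives the time, the measured TCP pose, the force and the opening at its end, in the units of the state.
- readout.get_obs(): the state, without advancing time (a new reading comes with each control period).
- grab_frame(name): name is "side" or "top"; returns a dict with "pixels" (400x640x3 uint8, red, green, blue), "fx", "fy", "cx", "cy" (pixels), "rvec" (rotation vector, rad) and "tvec" (3), from world to camera coordinates, as OpenCV has them. Camera axes: x right, y down, z forward; pixel columns grow to the right and rows downward; lengths in m; the calibration is good to about 2 mm. A picture is of the moment at which its call begins. There is no depth.
- workorder.hand_in(): hands the job in, once; it reports no verdict.
The state is a dict: "clock": time; "joints": joint angles; "qvel": joint speeds; "tau": joint torques, N m; "tcp_pos": TCP position; "orientation": TCP orientation; "contact_force": force on the tool from outside, world axes, zero at the start; "moment": the same for the moment, N m; "grip_width": finger opening in m.
Only numpy, scipy, OpenCV 4.12 (cv2) and the standard library are available. Lean on these libraries where they do the work, as an engineer would, in place of code of your own. Each camera call takes 0.05 s, during which the arm holds its last target.

## Working session

There is one attempt and no reset: what is moved stays moved. The work goes in short steps, Python scripts to look and compute and a shell command to move; the robot and the scene stay as the last step left them, time stands still between calls to the robot, and variables do not carry over. Pictures are saved under pics/ and viewed, and the job is handed in when it is done.

```bash
ls; mkdir -p pics; python3 - <<'E'
from bench import readout, grab_frame, workorder, r
import cv2
print(readout.get_obs(), r.grip_depth)
for n in("side","top"):
    f=grab_frame(n); cv2.imwrite(f"pics/{n}0.png",f["pixels"][:,:,::-1]); print({k:v for k,v in f.items() if k!="pixels"})
E
```

```text
pics
{'clock': 0.0, 'joints': array([ 1.12190411,  0.47782384,  0.02232619,  1.5564673 , -0.01151333,
        1.10926569, -0.08306237]), 'qvel': array([2.43659037e-04, 6.69867219e-04, 5.05804121e-04, 5.56503104e-05,
       4.26089746e-04, 1.35058447e-03, 6.49342834e-04]), 'tau': array([-7.55048713e-04, -5.96441710e+01,  1.60736818e+00, -2.81190115e+01,
        1.24478806e-02,  9.47217224e-03,  1.21485149e-05]), 'tcp_pos': array([ 0.2254073 , -0.63562352,  0.23030283]), 'orientation': array([-2.56523997e+00,  1.81193599e+00,  2.45838389e-03]), 'contact_force': array([-0.36004488, -0.17307566,  0.0440743 ]), 'moment': array([-0.0042494 ,  0.00584244, -0.04683581]), 'grip_width': 0.08565483681567088} 0.0187
{'fx': 466.06863021804486, 'fy': 466.06863021804486, 'cx': 322.7772448677212, 'cy': 204.87651767885936, 'rvec': array([ 0.7862623 , -2.4555322 ,  1.27736598]), 'tvec': array([0.48991539, 0.22382131, 1.09986222])}
{'fx': 464.7424244575824, 'fy': 464.7424244575824, 'cx': 317.80054759540604, 'cy': 199.5067592376567, 'rvec': array([ 2.16599359, -2.10769391,  0.16235118]), 'tvec': array([0.04558606, 0.57037442, 1.4765398 ])}
```

View pics/side0.png

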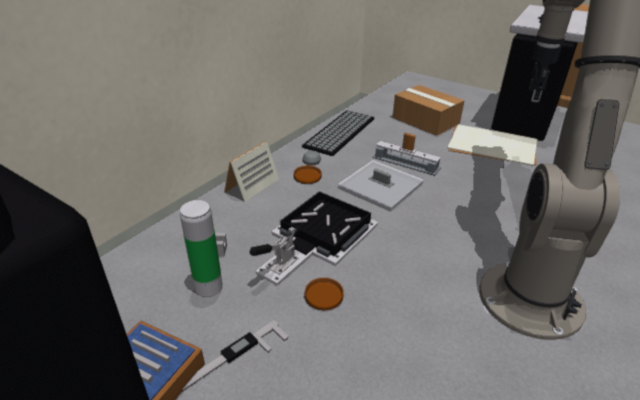

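View pics/top0.png

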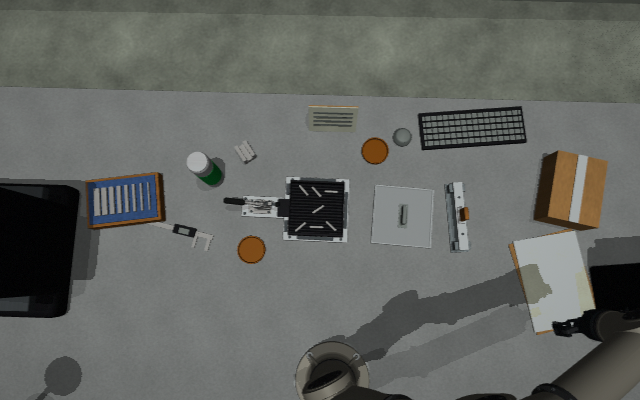

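```bash
cat > h.py <<'E'
from bench import readout, grab_frame, workorder, r
import cv2, numpy as np
from scipy.spatial.transform import Rotation as R
def ray(f,u,v):
    M=R.from_rotvec(f["rvec"]).as_matrix(); c=-M.T@f["tvec"]
    d=M.T@np.array([(u-f["cx"])/f["fx"],(v-f["cy"])/f["fy"],1.]); return c,d
def pt(f,u,v,z):
    c,d=ray(f,u,v); return c+d*(z-c[2])/d[2]
def px(f,p):
    M=R.from_rotvec(f["rvec"]).as_matrix(); q=M@np.asarray(p)+f["tvec"]
    return np.array([f["fx"]*q[0]/q[2]+f["cx"],f["fy"]*q[1]/q[2]+f["cy"]])
def crop(f,u0,v0,u1,v1,s,name):
    im=cv2.resize(f["pixels"][v0:v1,u0:u1,::-1],None,fx=s,fy=s,interpolation=cv2.INTER_CUBIC); cv2.imwrite("pics/"+name,im)
E
python3 - <<'E'
from h import *
f=grab_frame("top"); crop(f,210,160,370,260,5,"t1.png"); crop(f,360,160,500,260,5,"t2.png")
g=grab_frame("side"); crop(g,240,130,450,290,3.8,"s1.png")
E
```

```text
(no output)
```

View pics/t1.png

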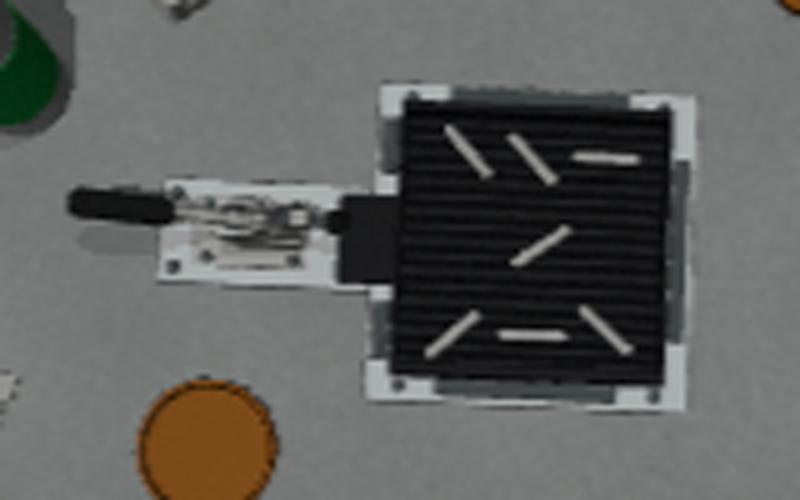

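View pics/t2.png

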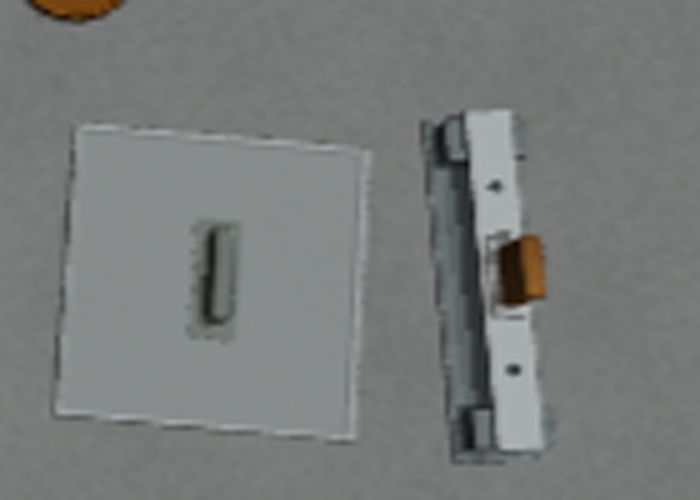

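View pics/s1.png

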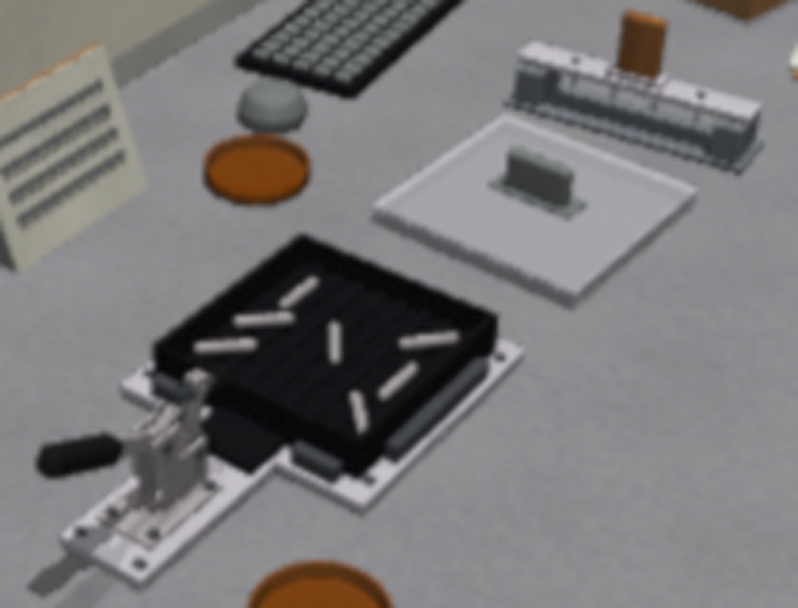

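```bash
python3 - <<'E'
from h import *
f=grab_frame("top")
def rect(name,cs,off,z):
    P=np.array([pt(f,(u-2)/5+off[0],(v-2)/5+off[1],z) for u,v in cs])[:,:2]
    c=P.mean(0); e=[np.linalg.norm(P[(i+1)%4]-P[i])*1000 for i in range(4)]
    a=[np.degrees(np.arctan2(*((P[(i+1)%4]-P[i])[::-1]))) for i in range(4)]
    print(name,c.round(4),np.round(e,1),np.round(a,1))
rect("jig",[(380,83),(697,95),(686,410),(366,400)],(210,160),.012)
rect("tray",[(403,98),(671,108),(665,385),(392,375)],(210,160),.046)
rect("cover",[(78,125),(371,150),(355,440),(55,413)],(360,160),.018)
rect("rake",[(467,110),(513,110),(545,448),(498,452)],(360,160),.048)
for n,u,v,z in [("rakegrip",533,270,.110),("covergrip",227,275,.054)]: print(n,pt(f,(u-2)/5+360,(v-2)/5+160,z))
print("hndl",pt(f,(120-2)/5+210,(206-2)/5+160,.105), "can", pt(f,200,160,.235),"dishes",pt(f,252,249,.018),pt(f,375,151,.018),"vee",pt(f,245,151,.042))
E
```

```text
jig [0.5431 0.0664] [213.9 212.1 211.3 213.7] [-90.7 179.   89.8  -0.3]
tray [0.5418 0.0658] [176.7 182.4 176.6 182.7] [-9.060e+01  1.799e+02  8.950e+01 -1.000e-01]
cover [ 0.5264 -0.2207] [196.1 193.9 197.  193.4] [-93.4 176.2  86.4  -4. ]
rake [ 0.5294 -0.4041] [ 30.2 221.2  30.4 223.8] [ -88.5 -175.9   96.4    4.1]
rakegrip [ 0.5266885  -0.40254972  0.11      ]
covergrip [ 0.52568767 -0.22234863  0.054     ]
hndl [0.5481527  0.32516714 0.105     ] can [0.64561833 0.40454884 0.235     ] dishes [0.40311463 0.27249617 0.018     ] [ 0.74473249 -0.12777029  0.018     ] vee [0.72668637 0.30855385 0.042     ]
```

```bash
cat >> h.py <<'E'
def plan(*wps):
    """waypoints (x,y,z,yaw_deg): print rows relative to the measured pose, tool axes, mm / deg"""
    o=readout.get_obs(); T=R.from_rotvec(o["orientation"])
    for w in wps:
        y=np.radians(w[3]); tilt=R.from_rotvec([0,0,0]) 
        G=R.from_matrix(np.array([[np.cos(y),np.sin(y),0],[np.sin(y),-np.cos(y),0],[0,0,-1]]).T.reshape(3,3).T)
        if len(w)>4: G=R.from_rotvec(np.radians(w[4]))*G   # extra tilt in world axes (deg)
        d=T.inv().apply(np.array(w[:3])-o["tcp_pos"])*1000; t=np.degrees((T.inv()*G).as_rotvec())
        print(w,"->"," ".join("%.1f"%v for v in d)," "," ".join("%.1f"%v for v in t))
def st():
    o=readout.get_obs(); T=R.from_rotvec(o["orientation"]).as_matrix()
    print("t %.2f"%o["clock"],"tcp",o["tcp_pos"].round(4),"yaw %.1f"%np.degrees(np.arctan2(T[1,0],T[0,0])),"tilt",T[:2,2].round(3),"F",o["contact_force"].round(1),"w %.4f"%o["grip_width"])
E
python3 - <<'E'
from h import *
st(); plan((.45,-.35,.27,-40),(.547,0,.27,-10),(.547,.2,.27,-.5),(.547,.330,.27,-.5))
E
```

```text
t 0.25 tcp [ 0.2255 -0.6359  0.2308] yaw -70.5 tilt [-0.     0.001] F [-0.2  0.6 -0.9] w 0.0857
(0.45, -0.35, 0.27, -40) -> -194.5 -307.1 -39.0   -0.0 0.1 -30.5
(0.547, 0, 0.27, -10) -> -491.9 -515.5 -38.8   -0.0 0.0 -60.5
(0.547, 0.2, 0.27, -0.5) -> -680.4 -582.4 -38.6   -0.0 0.0 -70.0
(0.547, 0.33, 0.27, -0.5) -> -802.9 -625.9 -38.5   -0.0 0.0 -70.0
```

```bash
python3 -m handwheel '-32 -51 -7 0 0 -5 60; -65 -102 -14 0 0 -10 60; -97 -153 -20 0 0 -15 60; -130 -204 -26 0 0 -20 60; -162 -256 -32 0 0 -25 60; -194 -307 -39 0 0 -30 60; -240 -340 -39 0 0 -36 60; -290 -374 -39 0 0 -42 60; -340 -409 -39 0 0 -47 60; -390 -444 -39 0 0 -52 60; -440 -479 -39 0 0 -57 60; -490 -514 -39 0 0 -62 60'; python3 - <<'E'
from h import *
st(); plan((.547,.2,.27,-.5),(.547,.330,.27,-.5),(.547,.330,.15,-.5),(.547,.33,.085,-.5))
E
```

```text
clock: 1.75
tcp_pos: [0.5466, -0.0009, 0.2705]
orientation: [3.133, -0.228, 0.001]
contact_force: [1.5, -0.6, 0.1]
grip_width: 0.0603
t 1.75 tcp [ 0.5466 -0.0009  0.2705] yaw -8.3 tilt [ 0.001 -0.   ] F [ 1.5 -0.6  0.1] w 0.0603
(0.547, 0.2, 0.27, -0.5) -> -28.7 -198.8 0.4   0.0 -0.0 -7.8
(0.547, 0.33, 0.27, -0.5) -> -47.6 -327.5 0.4   0.0 -0.0 -7.8
(0.547, 0.33, 0.15, -0.5) -> -47.6 -327.5 120.4   0.0 -0.0 -7.8
(0.547, 0.33, 0.085, -0.5) -> -47.7 -327.5 185.4   0.0 -0.0 -7.8
```

```bash
python3 -m handwheel '-7 -50 0 0 0 -2 50; -14 -100 0 0 0 -4 50; -21 -150 0 0 0 -6 50; -29 -199 0 0 0 -7.8 50; -36 -250 0 0 0 -7.8 50; -42 -290 0 0 0 -7.8 50; -47.6 -327 0 0 0 -7.8 50; -47.6 -327 60 0 0 -7.8 45; -47.6 -327 100 0 0 -7.8 45;-47.6 -327 100 0 0 -7.8 45'; python3 - <<'E'
from h import *
st(); plan((.547,.33,.085,-.5))
f=grab_frame("top"); crop(f,190,140,350,260,5,"t3.png"); g=grab_frame("side"); crop(g,200,150,400,300,4,"s3.png")
E
```

```text
clock: 3.0
tcp_pos: [0.5457, 0.3261, 0.167]
orientation: [3.138, -0.018, -0.009]
contact_force: [0.4, 0.5, 0.4]
grip_width: 0.0452
t 3.00 tcp [0.5457 0.3261 0.167 ] yaw -0.7 tilt [-0.006 -0.004] F [0.4 0.5 0.4] w 0.0452
(0.547, 0.33, 0.085, -0.5) -> 1.8 -4.3 82.0   0.2 0.3 -0.2
```

View pics/t3.png

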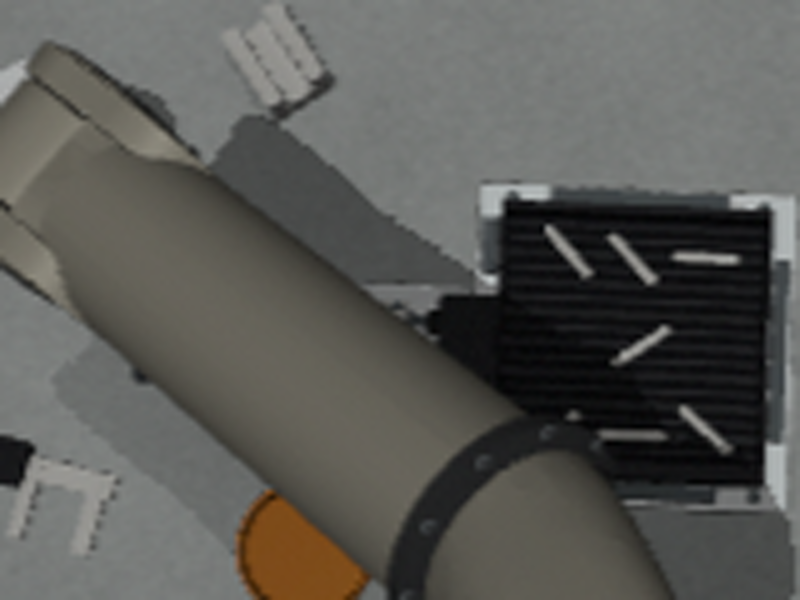

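View pics/s3.png

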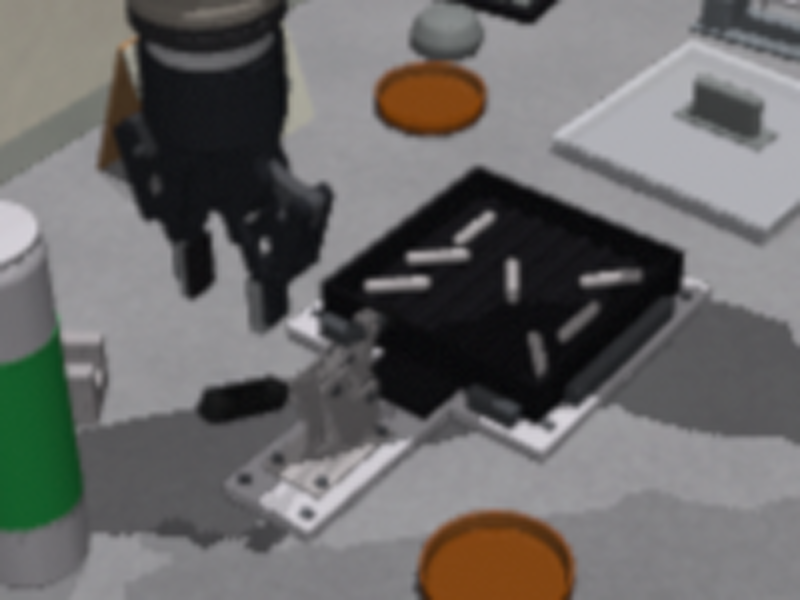

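```bash
python3 -m handwheel '1.5 -2 40 0.2 0.3 0 45; 1.5 -4 80 0.2 0.3 0 45; 1.5 -4 80 0.2 0.3 0 45; 1.5 -4 80 0.2 0.3 0 10; 1.5 -4 80 0.2 0.3 0 10;1.5 -4 80 0.2 0.3 0 10;1.5 -4 80 0.2 0.3 0 10;1.5 -4 80 0.2 0.3 0 10' 30; python3 - <<'E'
from h import *
st();  g=grab_frame("side"); crop(g,200,150,400,300,4,"s4.png")
E
```

```text
clock: 4.1
tcp_pos: [0.5473, 0.3336, 0.0927]
orientation: [-3.136, 0.018, -0.006]
contact_force: [-7.1, 0.9, 2.1]
grip_width: 0.0175
t 4.10 tcp [0.5473 0.3336 0.0927] yaw -0.6 tilt [0.004 0.005] F [-7.1  0.9  2.1] w 0.0175
```

View pics/s4.png

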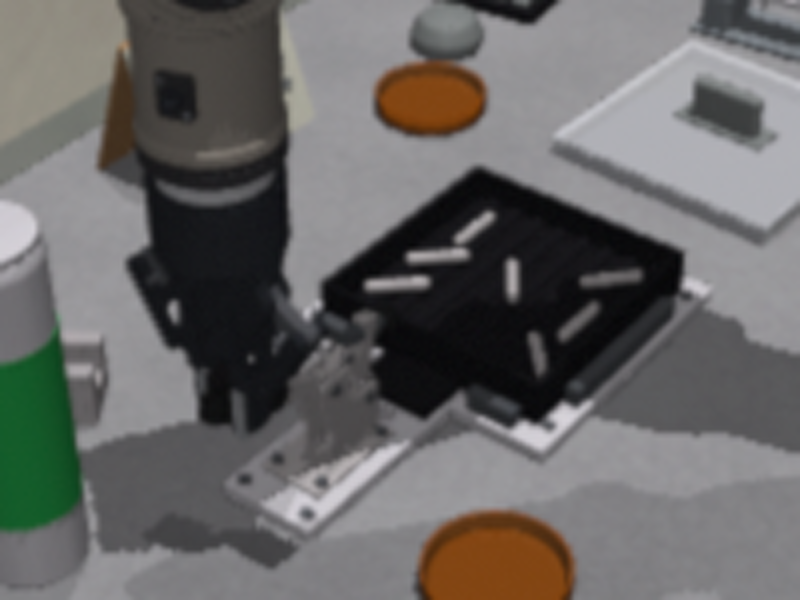

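```bash
python3 -m handwheel '0 4 -6.5 0 0 0 10; 0 8 -12.6 0 0 0 10; 0 13 -18.3 0 0 0 10; 0 18.3 -23.5 0 0 0 10; 0 24 -28.2 0 0 0 10; 0 30.2 -32.5 0 0 0 10; 0 37 -36.2 0 0 0 10; 0 43.5 -39.3 0 0 0 10; 0 50.6 -41.8 0 0 0 10; 0 57.8 -43.6 0 0 0 10; 0 65 -44.8 0 0 0 10; 0 72.6 -45.4 0 0 0 10'; python3 - <<'E'
from h import *
st();  g=grab_frame("side"); crop(g,200,150,400,300,4,"s5.png")
E
```

```text
clock: 5.65
tcp_pos: [0.5461, 0.2627, 0.1377]
orientation: [-3.133, 0.015, -0.008]
contact_force: [-5.7, 5.7, -1.3]
grip_width: 0.0176
t 5.65 tcp [0.5461 0.2627 0.1377] yaw -0.5 tilt [0.005 0.008] F [-5.7  5.7 -1.3] w 0.0176
```

View pics/s5.png

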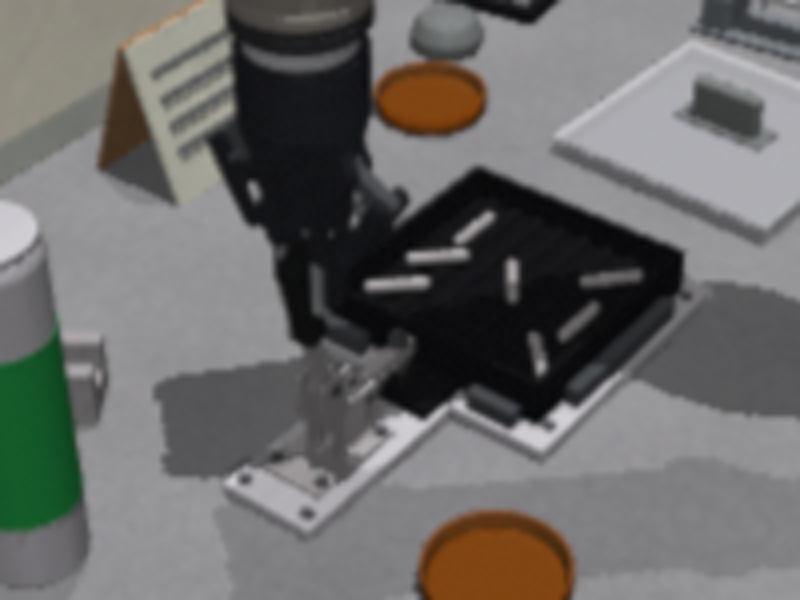

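Handle near vertical, pressure arm swung nearly down, tray steady. Finish over centre.

```bash
python3 -m handwheel '0 4 0 0 0 0 10; 0 8 0.2 0 0 0 10; 0 12 0.4 0 0 0 10; 0 15 0.6 0 0 0 10; 0 18 1 0 0 0 10; 0 21 1.3 0 0 0 10; 0 21 1.3 0 0 0 10' ; python3 - <<'E'
from h import *
st();  g=grab_frame("side"); crop(g,200,150,400,300,4,"s6.png")
E
```

```text
clock: 6.58
tcp_pos: [0.5458, 0.241, 0.1363]
orientation: [-3.135, 0.015, -0.007]
contact_force: [-7.6, 2.9, 1.5]
grip_width: 0.0172
t 6.58 tcp [0.5458 0.241  0.1363] yaw -0.5 tilt [0.005 0.007] F [-7.6  2.9  1.5] w 0.0172
```

View pics/s6.png

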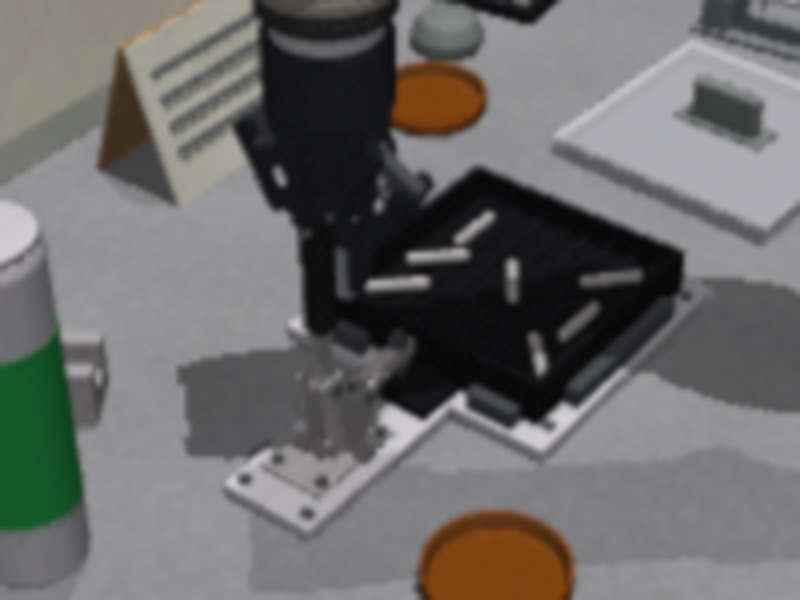

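```bash
python3 -m handwheel '0 3 0.2 0 0 0 10; 0 6 0.4 0 0 0 10;0 6 0.4 0 0 0 10;0 6 0.4 0 0 0 10' ; python3 -m handwheel '0 4 0.5 0 0 0 10;0 4 0.5 0 0 0 10;0 4 0.5 0 0 0 10'
```

```text
clock: 7.12
tcp_pos: [0.5458, 0.2397, 0.1361]
orientation: [-3.128, 0.01, -0.01]
contact_force: [-4.4, 14.7, -5.5]
grip_width: 0.0176
clock: 7.5
tcp_pos: [0.5458, 0.2395, 0.1361]
orientation: [-3.123, 0.006, -0.012]
contact_force: [-2.7, 22.9, -8.5]
grip_width: 0.0173
```

```bash
python3 -m handwheel '0 -5 -0.5 0 0 0 10;0 -9 -0.5 0 0 0 10;0 -9 -0.5 0 0 0 40;0 -9 -0.5 0 0 0 40;0 -9 -0.5 0 0 0 40;0 -9 -40 0 0 0 40;0 -9 -95 0 0 0 40; 0 -9 -145 0 0 0 45;0 -9 -145 0 0 0 45' ; python3 - <<'E'
from h import *
st();  g=grab_frame("side"); crop(g,200,150,400,300,4,"s7.png")
plan((.5,-.2,.26,-60),(.528,-.403,.26,-86),(.528,-.403,.09,-86))
E
```

```text
clock: 8.62
tcp_pos: [0.5491, 0.2378, 0.2831]
orientation: [-3.134, 0.02, -0.021]
contact_force: [0.5, 0.6, -1.2]
grip_width: 0.0452
t 8.62 tcp [0.5491 0.2378 0.2831] yaw -0.7 tilt [0.013 0.007] F [ 0.5  0.6 -1.2] w 0.0452
(0.5, -0.2, 0.26, -60) -> -42.6 437.5 17.8   -0.5 -0.3 59.3
(0.528, -0.403, 0.26, -86) -> -12.1 640.1 17.1   -0.6 -0.2 85.3
(0.528, -0.403, 0.09, -86) -> -13.6 640.9 187.1   -0.6 -0.2 85.3
```

View pics/s7.png

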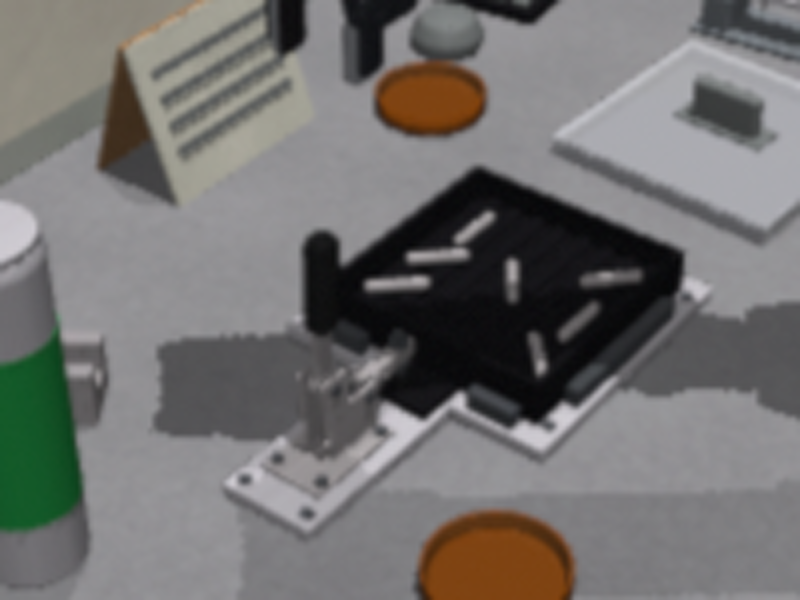

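```bash
python3 -m handwheel '-4 55 2 0 0 8 60; -10 110 4 0 0 16 60; -17 165 6 0 0 24 60; -25 220 9 0 0 33 60; -33 275 12 0 0 42 60; -40 330 15 -.2 0 51 60; -42 385 17 -.5 -.3 59 60; -42 438 18 -.5 -.3 66 60; -34 490 18 -.5 -.3 73 60; -25 540 18 -.6 -.2 80 60; -18 590 18 -.6 -.2 85.3 60; -12 640 18 -.6 -.2 85.3 60' ; python3 - <<'E'
from h import *
st(); plan((.528,-.403,.26,-86),(.528,-.403,.07,-86))
E
```

```text
clock: 10.18
tcp_pos: [0.5266, -0.4045, 0.2559]
orientation: [2.294, -2.14, -0.007]
contact_force: [0.1, -0.6, -0.3]
grip_width: 0.06
t 10.18 tcp [ 0.5266 -0.4045  0.2559] yaw -86.0 tilt [-0.006 -0.   ] F [ 0.1 -0.6 -0.3] w 0.0600
(0.528, -0.403, 0.26, -86) -> -1.4 -1.4 -4.1   0.4 0.0 -0.0
(0.528, -0.403, 0.07, -86) -> -1.4 -2.6 185.9   0.4 0.0 -0.0
```

```bash
python3 -m handwheel '-1.4 -1.4 50 .4 0 0 50; -1.4 -2 100 .4 0 0 45;-1.4 -2.6 140 .4 0 0 45;-1.4 -2.6 140 .4 0 0 45' ; python3 - <<'E'
from h import *
st(); plan((.528,-.403,.061,-86))
g=grab_frame("side"); crop(g,350,80,500,192,5,"s8.png")
f=grab_frame("top"); crop(f,400,150,520,240,5,"t8.png")
E
```

```text
clock: 10.68
tcp_pos: [0.5261, -0.3999, 0.113]
orientation: [2.298, -2.142, -0.01]
contact_force: [-0.5, 0.2, 0.4]
grip_width: 0.0447
t 10.68 tcp [ 0.5261 -0.3999  0.113 ] yaw -86.0 tilt [-0.005  0.004] F [-0.5  0.2  0.4] w 0.0447
(0.528, -0.403, 0.061, -86) -> 3.4 -2.0 51.9   0.3 0.3 0.0
```

View pics/s8.png

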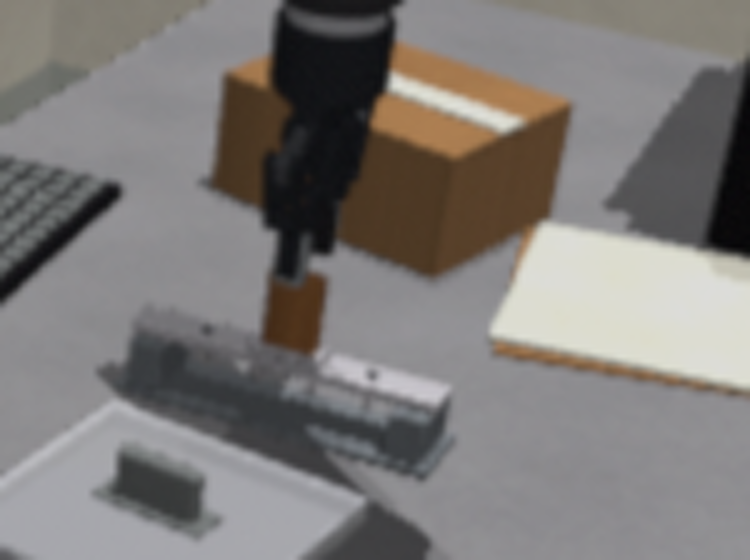

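View pics/t8.png

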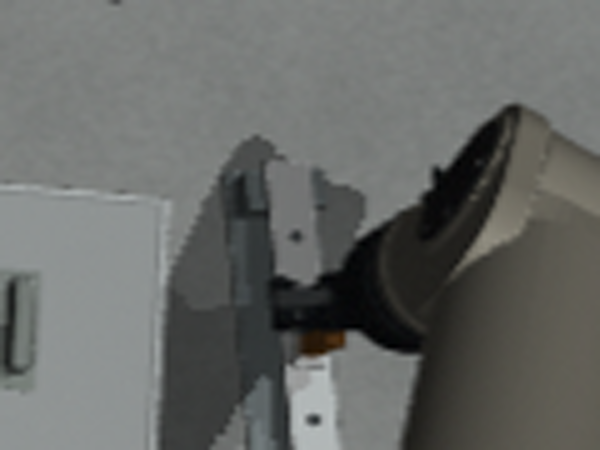

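```bash
python3 - <<'E'
from h import *
f=grab_frame("top")
o=readout.get_obs(); print(o["tcp_pos"])
for z in (.113,.15): 
    p=px(f,(o["tcp_pos"][0],o["tcp_pos"][1],z)); print(p,(p-[400,150])*5)
g=grab_frame("side")
p=px(g,o["tcp_pos"]);print((p-[350,80])*5)
crop(f,440,190,490,230,12,"t9.png")
print((px(f,(.5267,-.4025,.11))-[440,190])*12)
E
```

```text
[ 0.53009234 -0.40239834  0.11923298]
[466.427745   212.39028036] [332.13872501 311.95140182]
[470.24325567 210.81261488] [351.21627833 304.06307439]
[299.28831024 259.01513292]
[314.20702523 283.15089214]
```

View pics/t9.png

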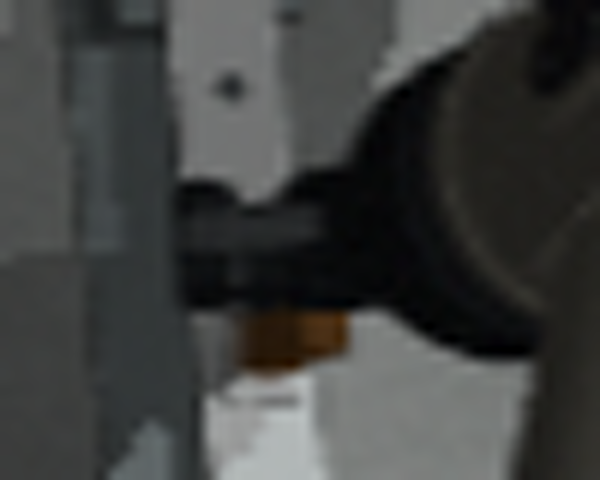

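```bash
python3 - <<'E'
from h import *
st(); plan((.527,-.403,.061,-86))
E
python3 -m handwheel '0 3 30 0 0 0 45; 0 3 58 0 0 0 45; 0 3 58 0 0 0 45; 0 3 58 0 0 0 45; 0 3 58 0 0 0 5; 0 3 58 0 0 0 5; 0 3 58 0 0 0 5; 0 3 58 0 0 0 5; 0 3 58 0 0 0 5' 60; python3 - <<'E'
from h import *
g=grab_frame("side"); crop(g,350,80,500,192,5,"s9.png"); st()
E
```

```text
t 10.88 tcp [ 0.5304 -0.4026  0.1198] yaw -86.0 tilt [ 0.006 -0.003] F [1.3 0.2 0.9] w 0.0448
(0.527, -0.403, 0.061, -86) -> 0.0 3.8 58.8   -0.3 -0.2 0.0
clock: 12.0
tcp_pos: [0.5274, -0.4026, 0.0613]
orientation: [-2.297, 2.141, -0.008]
contact_force: [-0.7, 0.2, 6.9]
grip_width: 0.0132
t 12.05 tcp [ 0.5274 -0.4025  0.0613] yaw -86.0 tilt [ 0.005 -0.002] F [-1.1  0.4  6.4] w 0.0134
```

View pics/s9.png

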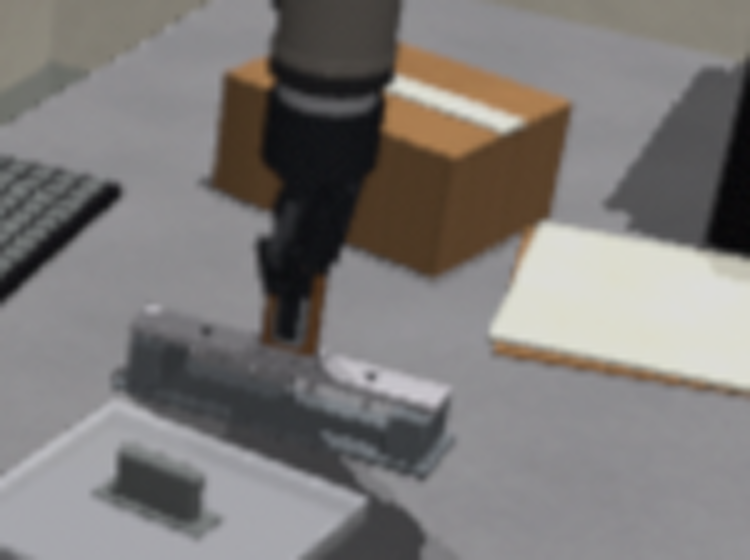

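```bash
cat >> h.py <<'E'
TC=np.array([.5425,.0662]); TA=np.radians(89.6)
def totray(p): 
    d=np.asarray(p)[:2]-TC; c,s=np.cos(TA),np.sin(TA); return np.array([c*d[0]+s*d[1],-s*d[0]+c*d[1]])*1000
def toworld(x,y):
    c,s=np.cos(TA),np.sin(TA); return TC+np.array([c*x-s*y,s*x+c*y])/1000
def pins(f,z=.03,show=None):
    S=6
    g=cv2.resize(f["pixels"],None,fx=S,fy=S,interpolation=cv2.INTER_CUBIC)
    poly=np.array([((px(f,[*toworld(x,y),.046])+.5)*S-.5) for x,y in((-86,-83),(86,-83),(86,83),(-86,83))]).astype(np.int32)
    m=np.zeros(g.shape[:2],np.uint8); cv2.fillPoly(m,[poly],255)
    b=((g.min(2)>85)&(m>0)).astype(np.uint8)*255
    out=[]
    for c in cv2.findContours(b,cv2.RETR_EXTERNAL,cv2.CHAIN_APPROX_NONE)[0]:
        if cv2.contourArea(c)<250: continue
        P=np.array([totray(pt(f,(u+.5)/S-.5,(v+.5)/S-.5,z)) for u,v in c[:,0]]).astype(np.float32)
        (cx,cy),(w,h),a=cv2.minAreaRect(P)
        if w<h: w,h,a=h,w,a+90
        a=(a+90)%180-90
        out.append((cx,cy,a,w,h))
    for o in sorted(out): print("x %.0f y %.0f ang %.0f  L %.0f W %.0f"%o)
    if show:
        u0,v0=poly.min(0)//S-8; u1,v1=poly.max(0)//S+8
        crop(f,u0,v0,u1,v1,8,show)
    return out
E
python3 - <<'E'
from h import *
f=grab_frame("top"); pins(f,.03,"p1.png")
for n,cs in(("tray",[(403,98),(671,108),(665,385),(392,375)]),): print([totray(pt(f,(u-2)/5+210,(v-2)/5+160,.046)).round(0) for u,v in cs])
E
```

```text
x -46 y -58 ang -2  L 44 W 7
x -20 y 79 ang -0  L 44 W 4
x -5 y 2 ang 36  L 45 W 8
x 1 y 61 ang 1  L 44 W 6
x 2 y -56 ang -46  L 43 W 8
x 45 y -60 ang -46  L 44 W 8
x 51 y 62 ang 43  L 43 W 8
[array([ 88., -91.]), array([-88., -90.]), array([-89.,  92.]), array([87., 92.])]
```

View pics/p1.png

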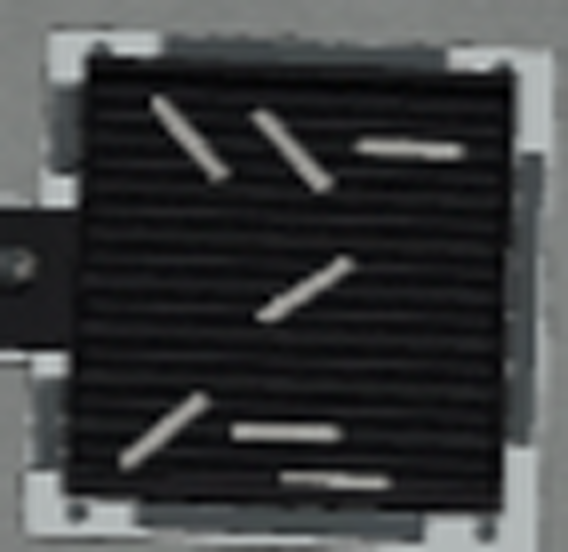

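```bash
python3 - <<'E'
from h import *
st(); w=toworld(32,0); plan((.5274,-.4025,.15,-86),(*w,.15,-90.4)); print(w)
E
```

```text
t 12.10 tcp [ 0.5274 -0.4025  0.0613] yaw -86.0 tilt [ 0.005 -0.002] F [-1.1 -0.   6.5] w 0.0133
(0.5274, -0.4025, 0.15, -86) -> 0.2 -0.5 -88.7   -0.3 -0.1 0.0
(np.float64(0.5427234003295347), np.float64(0.09819922018257263), 0.15, -90.4) -> -498.2 -50.9 -89.6   -0.3 -0.1 4.4
[0.5427234  0.09819922]
```

```bash
python3 -m handwheel '0 0 -20 0 0 0 5; 0 0 -55 0 0 0 5; 0 0 -89 0 0 0 5; -35 -3 -89 0 0 0 5; -85 -8 -89 0 0 1 5; -140 -14 -89 0 0 1.5 5; -195 -20 -89 0 0 2 5; -250 -26 -89 0 0 2.5 5; -305 -31 -89 0 0 3 5; -360 -37 -89 0 0 3.5 5; -415 -43 -89 0 0 4 5; -465 -48 -89 0 0 4.4 5'; python3 -m handwheel '-25 -3 0 0 0 0 5; -34 -3 0 0 0 0 5;  -34 -3 0 0 0 0 5;-34 -3 0 0 0 0 5'; python3 - <<'E'
from h import *
f=grab_frame("top"); crop(f,260,150,370,260,7,"t10.png")
g=grab_frame("side"); crop(g,260,170,400,270,5.7,"s10.png");st()
E
```

```text
clock: 13.6
tcp_pos: [0.5415, 0.0674, 0.1496]
orientation: [-2.213, 2.226, -0.006]
contact_force: [0.1, -0.7, -1.6]
grip_width: 0.0137
clock: 14.1
tcp_pos: [0.5447, 0.0972, 0.1485]
orientation: [-2.211, 2.231, -0.006]
contact_force: [0.5, 0.3, -2.1]
grip_width: 0.0131
t 14.20 tcp [0.5448 0.0975 0.1485] yaw -90.5 tilt [ 0.003 -0.002] F [-0.3 -1.6 -2.7] w 0.0131
```

View pics/t10.png

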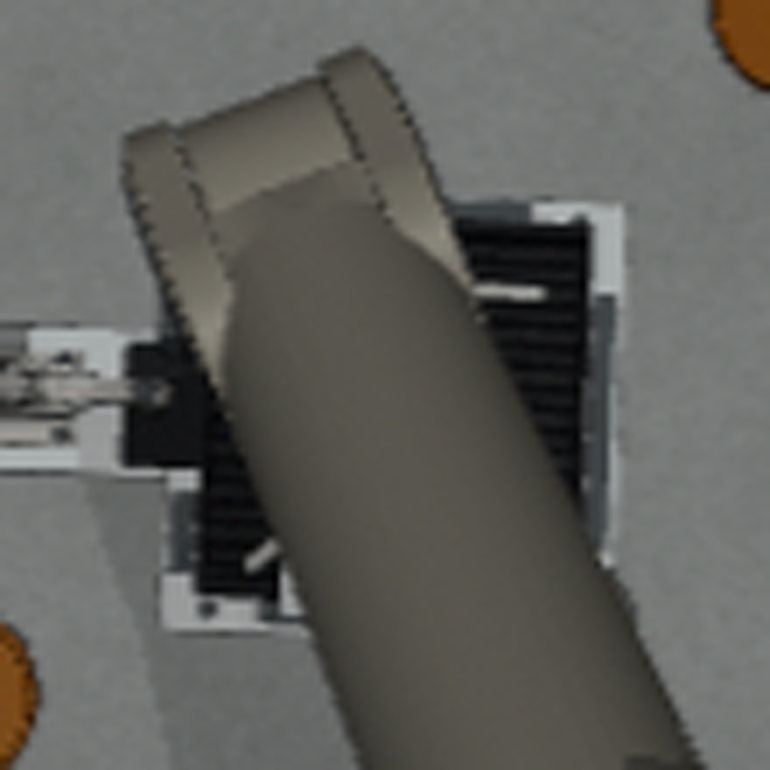

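View pics/s10.png

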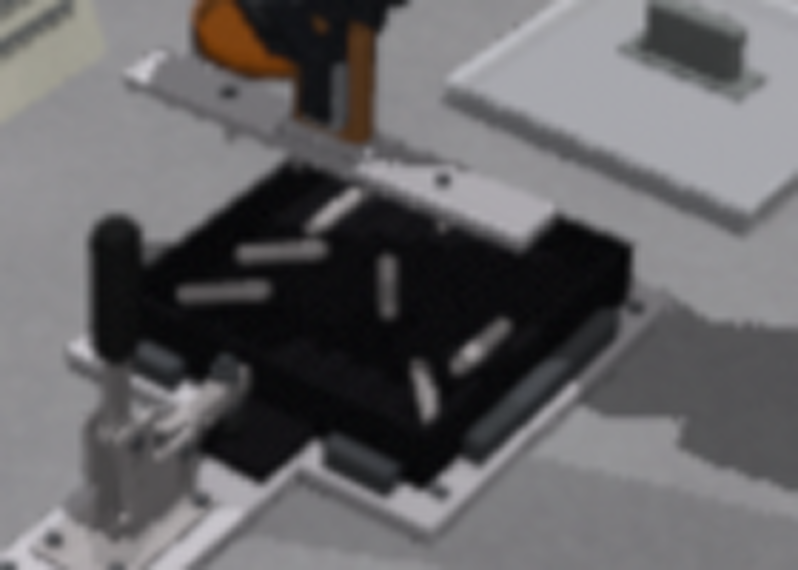

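```bash
python3 - <<'E'
from h import *
g=grab_frame("side")
z=.1352
P=np.array([pt(g,260+(u+.5)/5.7-.5,170+(v+.5)/5.7-.5,z)[:2] for u,v in[(160,50),(555,206),(524,243),(125,74)]])
print(P.round(4), P.mean(0)); 
a=(P[0]+P[3])/2-(P[1]+P[2])/2; print(np.linalg.norm(a),np.degrees(np.arctan2(a[1],a[0])))
print(px(g,(.5447,.0975,.1485)),)
crop(g,280,170,365,220,9,"s11.png"); st()
E
```

```text
[[0.6581 0.0851]
 [0.4382 0.083 ]
 [0.4346 0.1144]
 [0.6581 0.1115]] [0.54723764 0.09849946]
0.22168294983815612 -0.0981201633615329
[319.03628111 189.95850312]
t 14.25 tcp [0.5448 0.0979 0.1485] yaw -90.5 tilt [ 0.003 -0.001] F [ 0.1  0.4 -1.9] w 0.0136
```

View pics/s11.png

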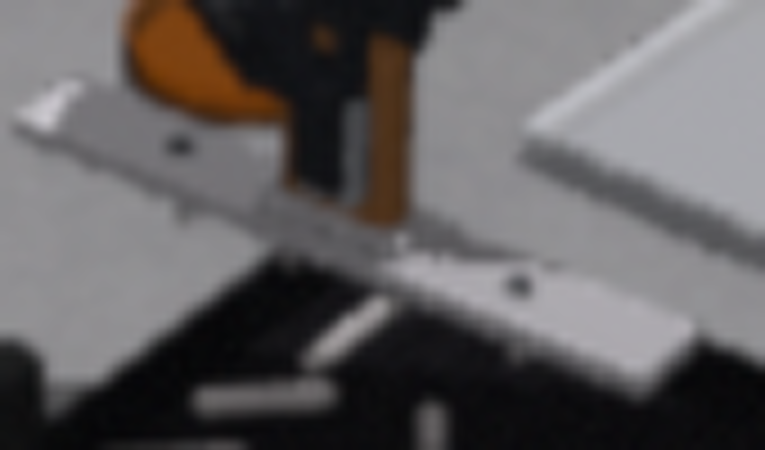

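```bash
python3 -m handwheel '0 4 30 0 0 0 5; 0 4 60 0 0 0 5; 0 4 76 0 0 0 5; 0 4 76 0 0 0 5; 0 4 76 0 0 0 5'; python3 -m handwheel '0 0 2 0 0 0 5; 0 0 3 0 0 0 5;  0 0 4 0 0 0 5;0 0 4 0 0 0 5'; python3 - <<'E'
from h import *
st()
E
```

```text
clock: 14.88
tcp_pos: [0.5419, 0.0994, 0.0734]
orientation: [-2.212, 2.227, -0.006]
contact_force: [-0.6, 0.6, -2.6]
grip_width: 0.0135
clock: 15.38
tcp_pos: [0.541, 0.0992, 0.0685]
orientation: [-2.213, 2.227, -0.005]
contact_force: [-0.2, -0.6, -1.9]
grip_width: 0.0135
t 15.38 tcp [0.541  0.0992 0.0685] yaw -90.4 tilt [ 0.003 -0.001] F [-0.2 -0.6 -1.9] w 0.0135
```

```bash
python3 -m handwheel '0 0 1 0 0 0 5; 0 0 2 0 0 0 5;0 0 2 0 0 0 5'; python3 - <<'E'
from h import *
g=grab_frame("side"); crop(g,260,170,400,270,5.7,"s12.png");st()
E
```

```text
clock: 15.75
tcp_pos: [0.5415, 0.0994, 0.0673]
orientation: [-2.212, 2.227, -0.006]
contact_force: [-1.9, -0.6, 4.4]
grip_width: 0.0132
t 15.80 tcp [0.5415 0.0993 0.0672] yaw -90.4 tilt [ 0.004 -0.001] F [-0.5 -1.9  5.3] w 0.0132
```

View pics/s12.png

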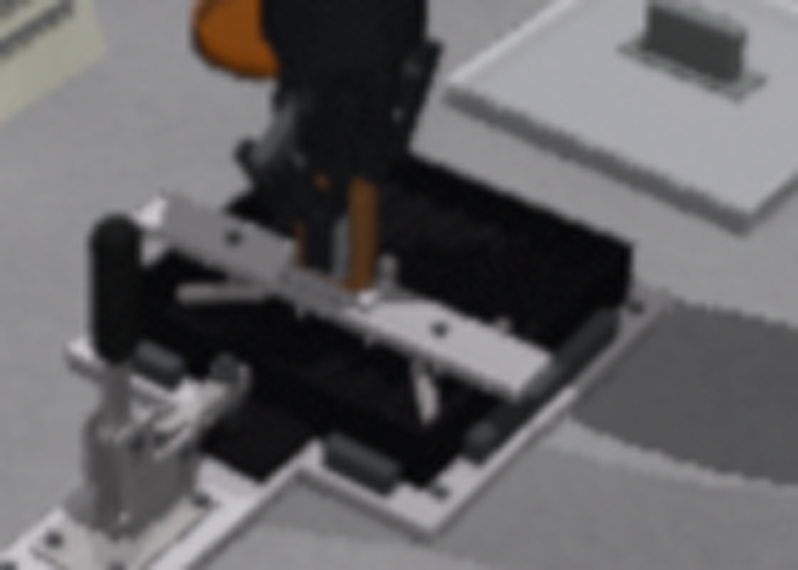

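```bash
python3 -m handwheel '3 -0.5 -0.5 0 0 0 5; 6 -0.5 -0.5 0 0 0 5; 9 -0.5 -0.5 0 0 0 5; 12 -0.5 -0.5 0 0 0 5; 15 -0.5 -0.5 0 0 0 5; 18 -0.5 -0.5 0 0 0 5; 18 -0.5 -15 0 0 0 5; 18 -0.5 -32 0 0 0 5;18 -0.5 -32 0 0 0 5'; python3 - <<'E'
from h import *
g=grab_frame("side"); crop(g,260,170,400,270,5.7,"s13.png");st()
print(1000*(toworld(46.5,-12)-np.array([.002,0])-readout.get_obs()["tcp_pos"][:2]))
E
```

```text
clock: 16.92
tcp_pos: [0.5424, 0.0814, 0.1003]
orientation: [-2.211, 2.226, -0.007]
contact_force: [0.1, 0.6, -2.5]
grip_width: 0.0132
t 16.98 tcp [0.5418 0.0813 0.0994] yaw -90.4 tilt [ 0.005 -0.001] F [ 1.1  0.1 -3. ] w 0.0136
[11.04587769 31.33423793]
```

View pics/s13.png

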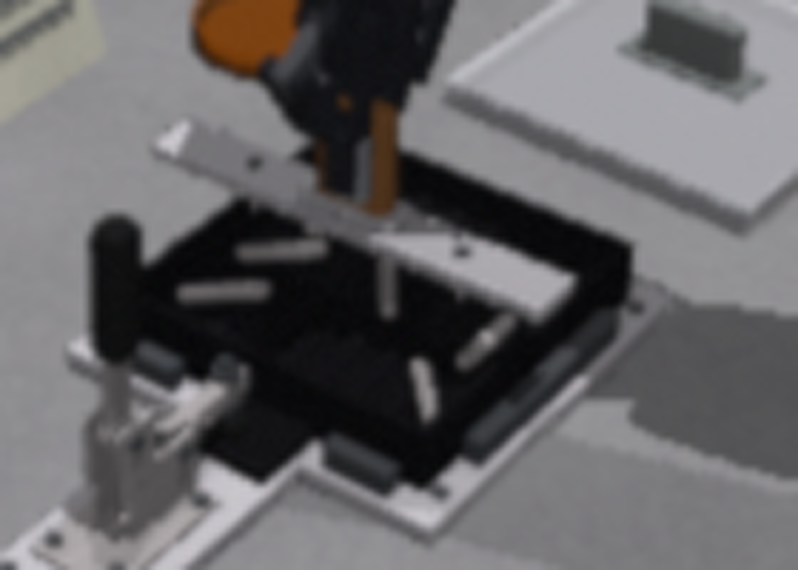

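```bash
python3 -m handwheel '-15 -6 0 0 0 0 5; -31 -11 0 0 0 0 5; -31 -11 0 0 0 0 5; -31 -11 15 0 0 0 5; -31 -11 25 0 0 0 5; -31 -11 31 0 0 0 5;-31 -11 31 0 0 0 5;-31 -11 31 0 0 0 5'; python3 - <<'E'
from h import *
g=grab_frame("side"); crop(g,260,170,400,270,5.7,"s14.png");st()
print(totray(readout.get_obs()["tcp_pos"][:2]+[.002,0]))
E
```

```text
clock: 17.98
tcp_pos: [0.5527, 0.1119, 0.0673]
orientation: [-2.212, 2.228, -0.005]
contact_force: [0.1, -0.3, -1.4]
grip_width: 0.0134
t 18.02 tcp [0.5527 0.1119 0.0673] yaw -90.4 tilt [ 0.003 -0.001] F [ 0.3  0.1 -1.2] w 0.0131
[ 45.76992491 -11.83512243]
```

View pics/s14.png

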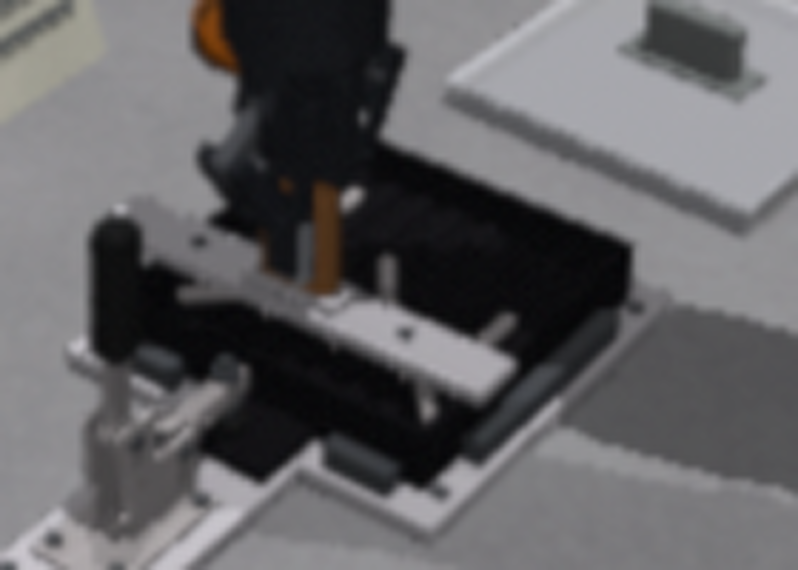

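```bash
python3 -m handwheel '-3 0 0.3 0 0 0 5; -6 0 .3 0 0 0 5; -9 0 .3 0 0 0 5; -12 0 .3 0 0 0 5; -15 0 .3 0 0 0 5; -18 0 .3 0 0 0 5; -21 0 .3 0 0 0 5; -24 0 .3 0 0 0 5'; python3 -m handwheel '0 0 0 0 0 0 5; 0 0 -20 0 0 0 5;  50 0 -35 0 0 0 5; 110 0 -35 0 0 0 5; 110 0 -35 0 0 0 5; 110 0 -35 0 0 0 5'; python3 - <<'E'
from h import *
g=grab_frame("side"); crop(g,260,170,400,270,5.7,"s15.png");st()
print(totray(readout.get_obs()["tcp_pos"][:2]+[.002,0]))
E
```

```text
clock: 19.02
tcp_pos: [0.5529, 0.1363, 0.0673]
orientation: [-2.213, 2.227, -0.005]
contact_force: [0.2, -1.0, 0.7]
grip_width: 0.0133
clock: 19.77
tcp_pos: [0.5515, 0.0262, 0.1019]
orientation: [-2.212, 2.229, -0.003]
contact_force: [0.4, 1.1, -2.1]
grip_width: 0.0133
t 19.82 tcp [0.5516 0.0273 0.102 ] yaw -90.3 tilt [ 0.003 -0.   ] F [-0.2  1.4 -1.9] w 0.0132
[-38.8466971  -11.39377188]
```

View pics/s15.png

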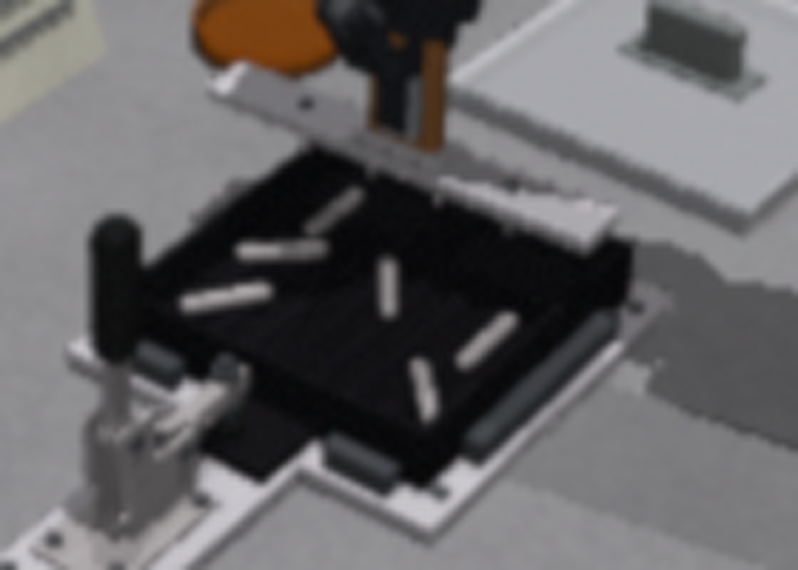

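```bash
python3 - <<'E'
s=open('h.py').read()
s=s.replace('''((-86,-83),(86,-83),(86,83),(-86,83))]''','''POLY[0 if abs(f["rvec"][2])<.5 else 1]]''')
s+='''
POLY=[((-86,-83),(86,-83),(86,83),(-86,83)),((-86,-86),(66,-86),(66,66),(-86,66))]
def rk(): print("rake at tray",totray(readout.get_obs()["tcp_pos"][:2]+[.002,0]).round(1))
'''
open('h.py','w').write(s)
from h import *
g=grab_frame("side"); pins(g,.03); 
print(px(g,[*toworld(-5,2),.03])*1)
E
```

```text
Traceback (most recent call last):
  File "h.py", line 34
    poly=np.array([((px(f,[*toworld(x,y),.046])+.5)*S-.5) for x,y inPOLY[0 if abs(f["rvec"][2])<.5 else 1]]).astype(np.int32)
                                                                  ^^^^^^
SyntaxError: 'in' expected after for-loop variables
```

```bash
sed -i 's/inPOLY/in POLY/' h.py; python3 - <<'E'
from h import *
g=grab_frame("side"); pins(g,.03)
E
```

```text
x -96 y -23 ang -90  L 156 W 19
x -6 y 2 ang 35  L 43 W 7
x 0 y -59 ang -51  L 42 W 13
x 37 y 51 ang 41  L 18 W 8
x 41 y -54 ang -37  L 31 W 14
```

```bash
python3 -m handwheel '50 0 -20 0 0 0 5; 100 0 -30 0 0 0 5; 150 0 -30 0 0 0 5; 190 0 -30 0 0 0 5'; python3 - <<'E'
from h import *
f=grab_frame("top"); pins(f,.03,"p2.png"); rk(); st()
E
```

```text
clock: 20.38
tcp_pos: [0.5509, -0.1644, 0.1325]
orientation: [-2.214, 2.226, -0.005]
contact_force: [-0.6, 1.2, -1.4]
grip_width: 0.0131
x -46 y -58 ang -2  L 44 W 7
x -20 y 79 ang -0  L 44 W 4
x -5 y 2 ang 36  L 44 W 8
x -5 y 61 ang 1  L 43 W 6
x 2 y -57 ang -48  L 43 W 8
x 49 y -56 ang -38  L 45 W 8
x 51 y 62 ang 43  L 43 W 7
rake at tray [-237.4  -11.2]
t 20.43 tcp [ 0.5501 -0.1713  0.1324] yaw -90.7 tilt [ 0.003 -0.005] F [ 0.2 -6.  -3. ] w 0.0135
```

View pics/p2.png

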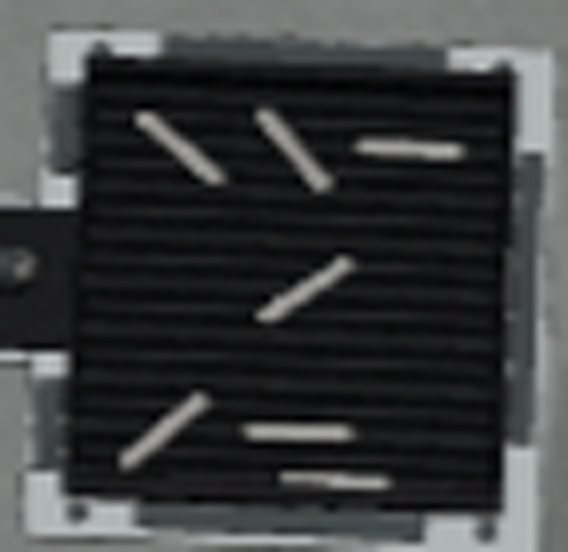

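```bash
cat >> h.py <<'E'
def rplan(*w):
    """rows for rake at tray (x,y) with rake underside height above wall tops (mm)"""
    plan(*[(*(toworld(a[0],a[1])-[.002,0]),.0673+a[2]/1000,-90.4) for a in w])
E
python3 - <<'E'
from h import *
st(); rplan((48,14,40),(48,14,0),(22,14,0))
E
```

```text
t 20.43 tcp [ 0.5501 -0.1713  0.1324] yaw -90.7 tilt [ 0.003 -0.005] F [ 0.2 -6.  -3. ] w 0.0135
(np.float64(0.5268354416644266), np.float64(0.1142965679180304), 0.1073, -90.4) -> -285.4 26.7 23.6   -0.2 -0.3 -0.3
(np.float64(0.5268354416644266), np.float64(0.1142965679180304), 0.0673, -90.4) -> -285.6 26.8 63.6   -0.2 -0.3 -0.3
(np.float64(0.5266539288966796), np.float64(0.08829720151969014), 0.0673, -90.4) -> -259.6 26.7 63.8   -0.2 -0.3 -0.3
```

```bash
python3 -m handwheel '-55 5 5 0 0 0 5; -110 10 10 0 0 0 5; -165 15 15 0 0 0 5; -220 20 23 0 0 0 5; -275 26 23 0 0 0 5;-283 26 23 0 0 0 5;-283 26 23 0 0 0 5;-283 26 23 0 0 0 5'; python3 - <<'E'
from h import *
st(); rplan((48,14,40),(48,14,0),(22,14,0))
E
```

```text
clock: 21.42
tcp_pos: [0.5266, 0.118, 0.109]
orientation: [-2.212, 2.23, -0.005]
contact_force: [-0.4, -0.1, -2.0]
grip_width: 0.0135
t 21.43 tcp [0.5266 0.118  0.109 ] yaw -90.5 tilt [ 0.003 -0.002] F [-0.4 -0.1 -2. ] w 0.0135
(np.float64(0.5268354416644266), np.float64(0.1142965679180304), 0.1073, -90.4) -> 3.7 -0.2 1.7   -0.2 -0.1 -0.1
(np.float64(0.5268354416644266), np.float64(0.1142965679180304), 0.0673, -90.4) -> 3.6 -0.1 41.7   -0.2 -0.1 -0.1
(np.float64(0.5266539288966796), np.float64(0.08829720151969014), 0.0673, -90.4) -> 29.6 -0.1 41.7   -0.2 -0.1 -0.1
```

```bash
python3 -m handwheel '3.6 0 20 0 0 0 5; 3.6 0 36 0 0 0 5; 3.6 0 41 0 0 0 5;3.6 0 41 0 0 0 5; 7 0 41 0 0 0 5; 10 0 41 0 0 0 5; 13 0 41 0 0 0 5; 16 0 41 0 0 0 5; 19 0 41 0 0 0 5; 22 0 41 0 0 0 5; 25 0 41 0 0 0 5; 28 0 41 0 0 0 5'; python3 - <<'E'
from h import *
st(); rk(); g=grab_frame("side"); crop(g,260,170,400,270,5.7,"s16.png")
E
```

```text
clock: 22.92
tcp_pos: [0.5265, 0.0911, 0.0681]
orientation: [-2.213, 2.227, -0.005]
contact_force: [-0.3, -0.3, -2.8]
grip_width: 0.0134
t 22.93 tcp [0.5265 0.0911 0.0681] yaw -90.4 tilt [ 0.003 -0.001] F [-0.3 -0.3 -2.8] w 0.0134
rake at tray [24.8 14.2]
```

View pics/s16.png

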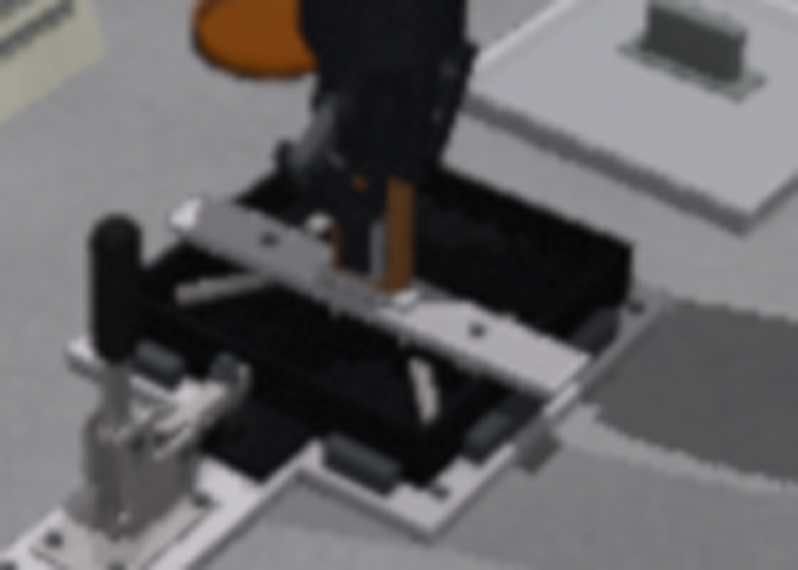

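```bash
python3 -m handwheel '3 0 0 0 0 0 5; 6 0 0 0 0 0 5; 9 0 0 0 0 0 5; 9 0 0 0 0 0 5; 9 0 -20 0 0 0 5; 40 0 -45 0 0 0 5; 95 0 -55 0 0 0 5; 150 0 -55 0 0 0 5; 205 0 -55 0 0 0 5; 240 0 -55 0 0 0 5; 240 0 -55 0 0 0 5'; python3 - <<'E'
from h import *
f=grab_frame("top"); pins(f,.03,"p3.png"); rk(); st()
E
```

```text
clock: 24.35
tcp_pos: [0.5241, -0.1525, 0.1233]
orientation: [-2.207, 2.235, -0.006]
contact_force: [-0.7, 1.4, -2.3]
grip_width: 0.0134
x -46 y -58 ang -2  L 44 W 7
x -20 y 79 ang -0  L 44 W 4
x -5 y 2 ang 36  L 44 W 8
x -5 y 61 ang 1  L 43 W 6
x 2 y -57 ang -48  L 43 W 8
x 43 y -63 ang -33  L 43 W 7
x 51 y 62 ang 43  L 43 W 7
rake at tray [-216.2   14.5]
t 24.40 tcp [ 0.5245 -0.1499  0.1232] yaw -90.5 tilt [ 0.003 -0.001] F [ 0.2  1.1 -2.4] w 0.0135
```

View pics/p3.png

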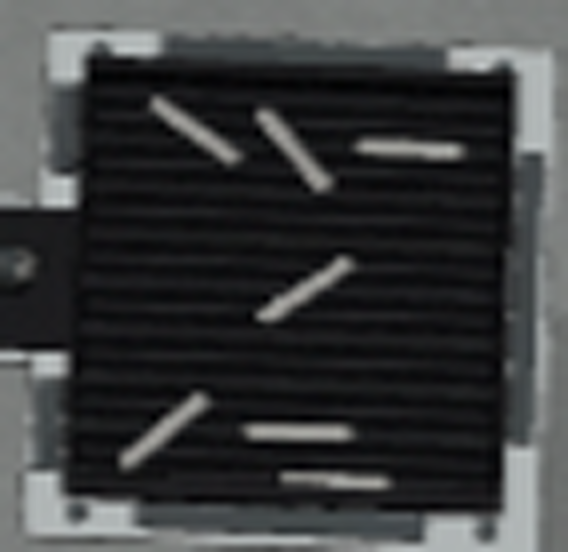

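```bash
python3 - <<'E'
from h import *
st(); rplan((27,17,40))
E
```

```text
t 24.40 tcp [ 0.5245 -0.1499  0.1232] yaw -90.5 tilt [ 0.003 -0.001] F [ 0.2  1.1 -2.4] w 0.0135
(np.float64(0.5236889083060532), np.float64(0.093318023454111), 0.1073, -90.4) -> -243.2 3.1 15.7   -0.2 -0.1 -0.1
```

```bash
python3 -m handwheel '-55 1 5 0 0 0 5; -110 2 10 0 0 0 5; -165 3 15 0 0 0 5; -220 3 15 0 0 0 5; -243 3 15 0 0 0 5;-243 3 15 0 0 0 5;-243 3 15 0 0 0 5;-243 3 40 0 0 0 5;-243 3 50 0 0 0 5;-243 3 50 0 0 0 5'; python3 - <<'E'
from h import *
st(); rplan((27,17,2),(27,3,2));rk()
E
```

```text
clock: 25.65
tcp_pos: [0.5229, 0.0933, 0.0725]
orientation: [2.213, -2.23, 0.003]
contact_force: [0.1, -0.6, -1.5]
grip_width: 0.0137
t 25.65 tcp [0.5229 0.0933 0.0725] yaw -90.4 tilt [ 0.002 -0.002] F [ 0.1 -0.6 -1.5] w 0.0137
(np.float64(0.5236889083060532), np.float64(0.093318023454111), 0.0693, -90.4) -> 0.0 -0.8 3.2   -0.1 -0.1 -0.0
(np.float64(0.5376885671359287), np.float64(0.09322028580993953), 0.0693, -90.4) -> 0.0 -14.8 3.2   -0.1 -0.1 -0.0
rake at tray [27.  17.8]
```

```bash
python3 -m handwheel '0 0 2 0 0 0 5; 0 0 3.5 0 0 0 5;0 0 3.5 0 0 0 5; 0 -2 3.5 0 0 0 5; 0 -4 3.5 0 0 0 5; 0 -6 3.5 0 0 0 5; 0 -8 3.5 0 0 0 5; 0 -10 3.5 0 0 0 5; 0 -12 3.5 0 0 0 5; 0 -14 3.5 0 0 0 5; 0 -15 3.5 0 0 0 5; 0 -15 3.5 0 0 0 5' ; python3 - <<'E'
from h import *
g=grab_frame("side"); crop(g,260,170,400,270,5.7,"s17.png");st();rk()
E
```

```text
clock: 27.15
tcp_pos: [0.5386, 0.0943, 0.0697]
orientation: [-2.213, 2.227, -0.005]
contact_force: [0.0, 0.4, -1.2]
grip_width: 0.0133
t 27.20 tcp [0.5385 0.0942 0.0696] yaw -90.4 tilt [ 0.003 -0.001] F [ 0.1  0.1 -3. ] w 0.0132
rake at tray [28.   2.2]
```

View pics/s17.png

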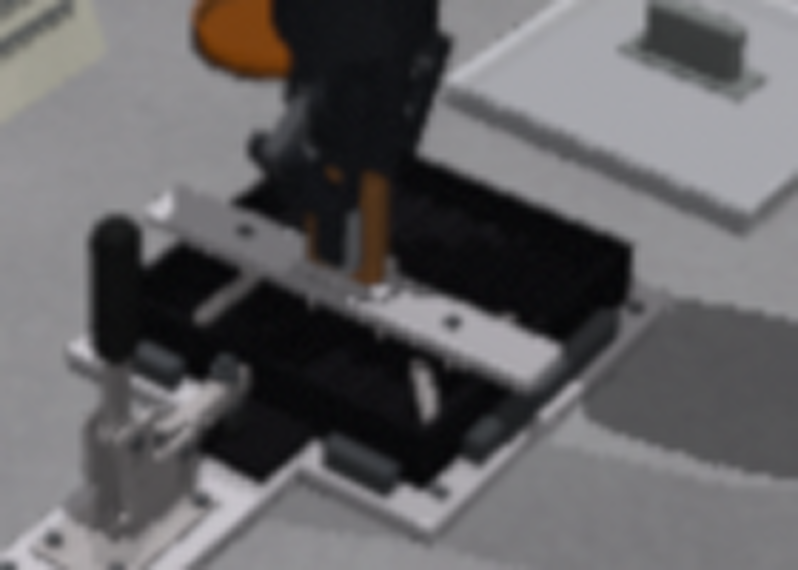

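```bash
python3 -m handwheel '0 0 -15 0 0 0 5; 0 0 -28 0 0 0 5; -9 -12 -28 0 0 0 5; -9 -23 -28 0 0 0 5; -9 -23 -28 0 0 0 5;-9 -23 -28 0 0 0 5;-9 -23 -28 0 0 0 5' ; python3 - <<'E'
from h import *
f=grab_frame("top"); pins(f,.03,"p4.png");g=grab_frame("side"); crop(g,260,170,400,270,5.7,"s18.png");st();rk()
rplan((37,-21,2),(37,1,2))
E
```

```text
clock: 28.08
tcp_pos: [0.5609, 0.1029, 0.0973]
orientation: [-2.213, 2.228, -0.004]
contact_force: [-0.1, -0.5, -2.1]
grip_width: 0.0132
x -51 y -58 ang -3  L 34 W 6
x 48 y 70 ang -29  L 31 W 30
t 28.18 tcp [0.5611 0.103  0.0976] yaw -90.4 tilt [ 0.003 -0.001] F [ 0.7  0.4 -3. ] w 0.0133
rake at tray [ 36.9 -20.4]
(np.float64(0.5617577948758379), np.float64(0.1030524918698424), 0.0693, -90.4) -> -0.1 -0.5 28.3   -0.2 -0.1 0.0
(np.float64(0.5397583310003191), np.float64(0.10320607959639756), 0.0693, -90.4) -> -0.1 21.5 28.2   -0.2 -0.1 0.0
```

View pics/s18.png

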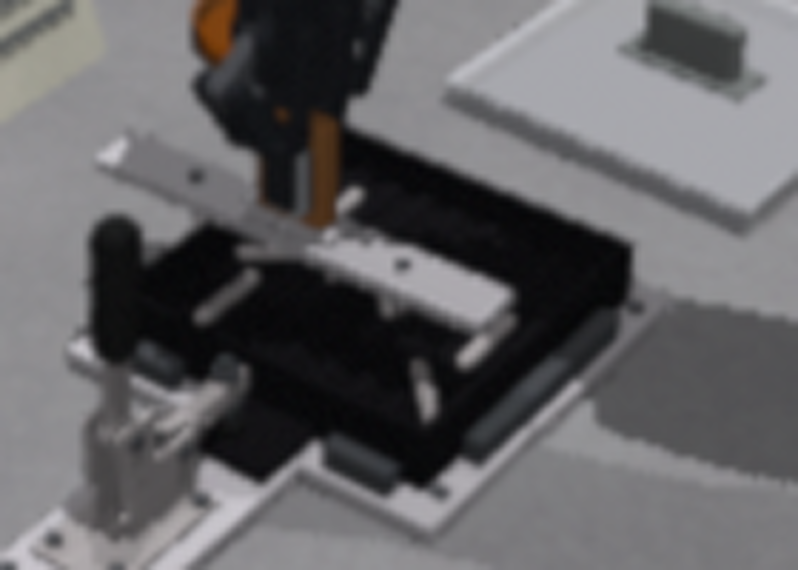

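```bash
python3 -m handwheel '0 0 14 0 0 0 5; 0 0 25 0 0 0 5;0 0 28 0 0 0 5; 0 0 28 0 0 0 5; 0 3 28 0 0 0 5; 0 6 28 0 0 0 5; 0 9 28 0 0 0 5; 0 12 28 0 0 0 5; 0 15 28 0 0 0 5; 0 18 28 0 0 0 5; 0 20 28 0 0 0 5; 0 20 28 0 0 0 5' ; python3 - <<'E'
from h import *
g=grab_frame("side"); crop(g,260,170,400,270,5.7,"s19.png");st();rk()
E
```

```text
clock: 29.68
tcp_pos: [0.5414, 0.1032, 0.0697]
orientation: [-2.213, 2.227, -0.005]
contact_force: [-0.0, -0.3, -1.4]
grip_width: 0.0132
t 29.73 tcp [0.5416 0.1032 0.0697] yaw -90.4 tilt [ 0.004 -0.001] F [ 0.   0.2 -2.5] w 0.0129
rake at tray [37.  -0.9]
```

View pics/s19.png

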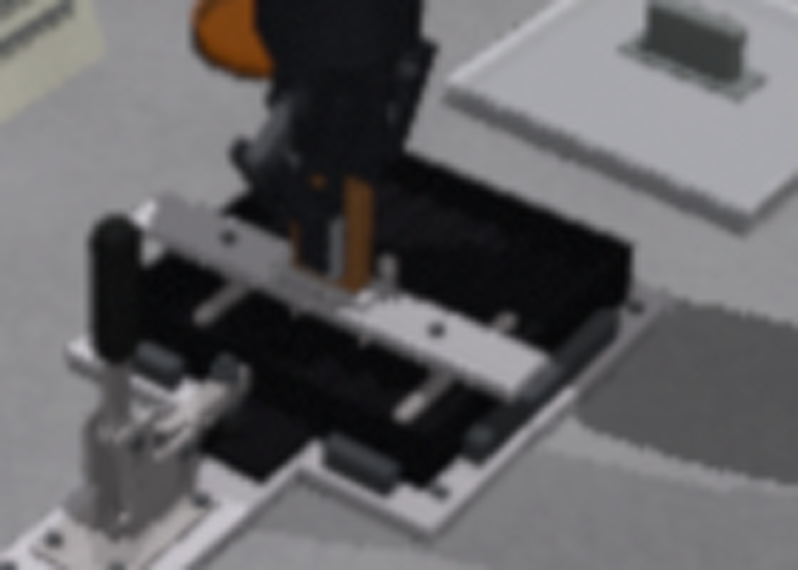

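```bash
python3 -m handwheel '0 0 -15 0 0 0 5; 0 1 -28 0 0 0 5; 30 1 -28 0 0 0 5; 57 1 -28 0 0 0 5; 57 1 -28 0 0 0 5;57 1 -28 0 0 0 5;57 1 -28 0 0 0 5' ; python3 - <<'E'
from h import *
g=grab_frame("side"); crop(g,260,170,400,270,5.7,"s20.png");st();rk()
rplan((-20,0,2.2),(-20,17,2.2))
E
```

```text
clock: 30.6
tcp_pos: [0.5403, 0.0475, 0.0981]
orientation: [-2.214, 2.225, -0.005]
contact_force: [-0.9, -0.2, -2.1]
grip_width: 0.0129
t 30.65 tcp [0.5402 0.0474 0.098 ] yaw -90.3 tilt [ 0.004 -0.   ] F [ 0.2 -0.2 -2.3] w 0.0134
rake at tray [-18.8   0.2]
(np.float64(0.5403603747940408), np.float64(0.046200487385892094), 0.06949999999999999, -90.4) -> 1.2 -0.0 28.5   -0.2 -0.0 0.1
(np.float64(0.5233607890720491), np.float64(0.04631916881095745), 0.06949999999999999, -90.4) -> 1.2 17.0 28.4   -0.2 -0.0 0.1
```

View pics/s20.png

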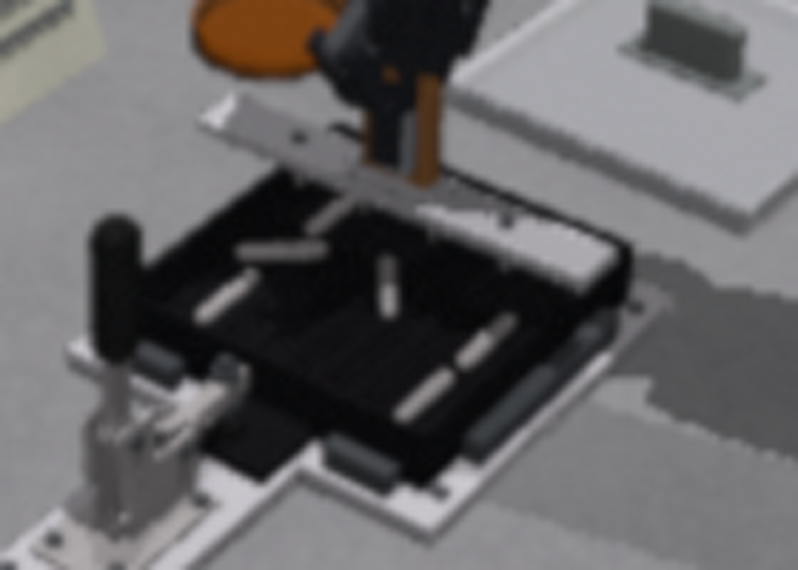

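```bash
python3 -m handwheel '1 0 14 0 0 0 5; 1 0 25 0 0 0 5;1 0 28.3 0 0 0 5; 1 0 28.3 0 0 0 5; 1 3 28.3 0 0 0 5; 1 6 28.3 0 0 0 5; 1 9 28.3 0 0 0 5; 1 11 28.3 0 0 0 5; 1 13 28.3 0 0 0 5; 1 15 28.3 0 0 0 5; 1 17 28.3 0 0 0 5; 1 17 28.3 0 0 0 5' ; python3 - <<'E'
from h import *
g=grab_frame("side"); crop(g,260,170,400,270,5.7,"s21.png");st();rk()
E
```

```text
clock: 32.15
tcp_pos: [0.523, 0.0453, 0.0693]
orientation: [-2.213, 2.227, -0.005]
contact_force: [-0.2, -0.4, -2.3]
grip_width: 0.0134
t 32.20 tcp [0.5232 0.0453 0.0694] yaw -90.4 tilt [ 0.003 -0.001] F [-0.1 -0.  -2.1] w 0.0132
rake at tray [-21.   17.2]
```

View pics/s21.png

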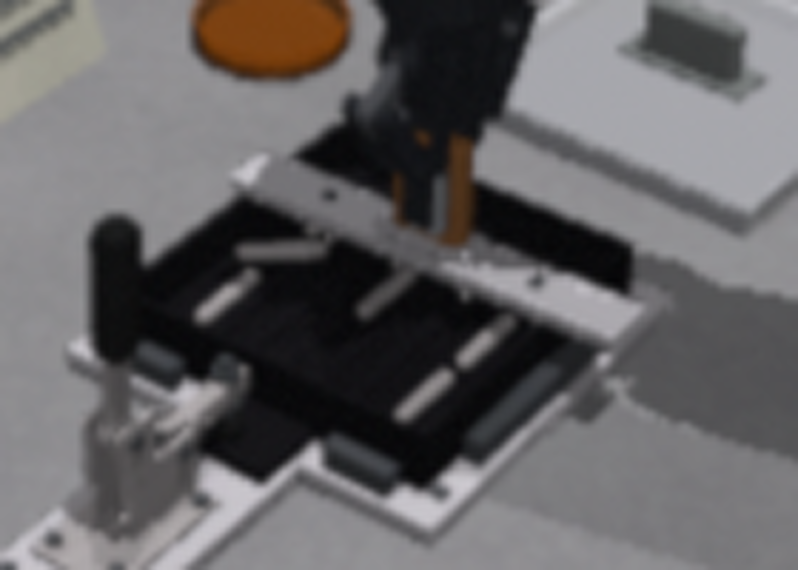

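```bash
python3 -m handwheel '0 0 -15 0 0 0 5; 0 0 -35 0 0 0 5; 50 -4 -55 0 0 0 5; 105 -8 -55 0 0 0 5; 160 -12 -55 0 0 0 5; 190 -15 -55 0 0 0 5; 190 -15 -55 0 0 0 5;190 -15 -55 0 0 0 5' ; python3 - <<'E'
from h import *
f=grab_frame("top"); pins(f,.027,"p5.png"); st();rk()
E
```

```text
clock: 33.2
tcp_pos: [0.537, -0.1437, 0.1252]
orientation: [-2.213, 2.226, -0.005]
contact_force: [0.3, 1.0, -2.3]
grip_width: 0.0134
x -46 y -59 ang -2  L 44 W 7
x -20 y 79 ang -0  L 44 W 4
x -8 y 1 ang 1  L 44 W 6
x -4 y 60 ang 2  L 44 W 6
x 2 y -57 ang -48  L 43 W 8
x 41 y -59 ang -2  L 44 W 7
x 48 y 60 ang -1  L 44 W 7
t 33.25 tcp [ 0.537  -0.1432  0.1251] yaw -90.3 tilt [ 0.004 -0.   ] F [-0.1  0.1 -2.3] w 0.0132
rake at tray [-209.4    2. ]
```

View pics/p5.png

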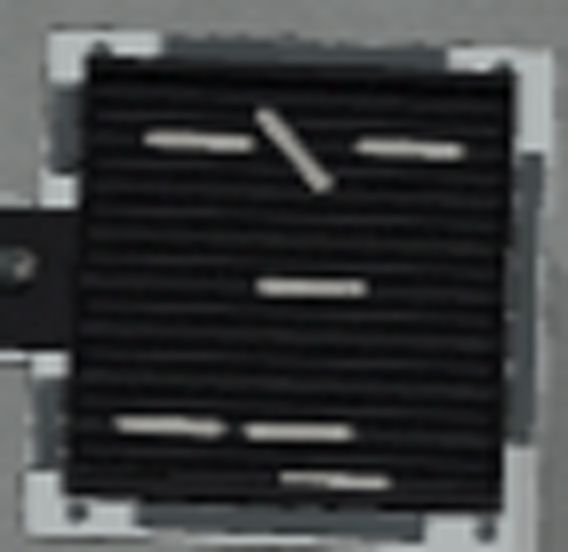

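```bash
python3 - <<'E'
from h import *
rplan((9,-18,32))
E
```

```text
(np.float64(0.5585623926953788), np.float64(0.07507411799098523), 0.0993, -90.4) -> -218.4 -20.4 25.8   -0.2 -0.0 0.1
```

```bash
python3 -m handwheel '-55 -5 0 0 0 0 5; -110 -10 5 0 0 0 5; -165 -15 15 0 0 0 5; -218 -20 25 0 0 0 5; -218 -20 25 0 0 0 5;-218 -20 25 0 0 0 5;-218 -20 25 0 0 0 5;-218 -20 25 0 0 0 5'; python3 - <<'E'
from h import *
rplan((9,-18,2.4),(9,8,2.4));rk();st()
E
```

```text
clock: 34.25
tcp_pos: [0.5583, 0.0719, 0.0997]
orientation: [-2.211, 2.23, -0.005]
contact_force: [0.7, -0.8, -1.0]
grip_width: 0.0132
(np.float64(0.5585623926953788), np.float64(0.07507411799098523), 0.0697, -90.4) -> -3.2 -0.1 30.0   -0.2 -0.1 -0.1
(np.float64(0.5325630262970384), np.float64(0.07525563075873223), 0.0697, -90.4) -> -3.1 25.9 29.9   -0.2 -0.1 -0.1
rake at tray [  5.9 -17.8]
t 34.25 tcp [0.5583 0.0719 0.0997] yaw -90.5 tilt [ 0.004 -0.001] F [ 0.7 -0.8 -1. ] w 0.0132
```

```bash
python3 -m handwheel '-2.5 0 15 0 0 0 5; -2.5 0 26 0 0 0 5; -2.5 0 30 0 0 0 5; -2.5 0 30 0 0 0 5; -2.5 3 30 0 0 0 5; -2.5 6 30 0 0 0 5; -2.5 9 30 0 0 0 5; -2.5 12 30 0 0 0 5; -2.5 15 30 0 0 0 5;-2.5 18 30 0 0 0 5;-2.5 18 30 0 0 0 5'; python3 - <<'E'
from h import *
rk();st();g=grab_frame("side"); crop(g,260,170,400,270,5.7,"s22.png")
E
```

```text
clock: 35.62
tcp_pos: [0.5401, 0.0757, 0.0694]
orientation: [-2.213, 2.227, -0.005]
contact_force: [0.3, -0.3, -2.6]
grip_width: 0.0132
rake at tray [9.5 0.5]
t 35.62 tcp [0.5401 0.0757 0.0694] yaw -90.4 tilt [ 0.003 -0.001] F [ 0.3 -0.3 -2.6] w 0.0132
```

View pics/s22.png

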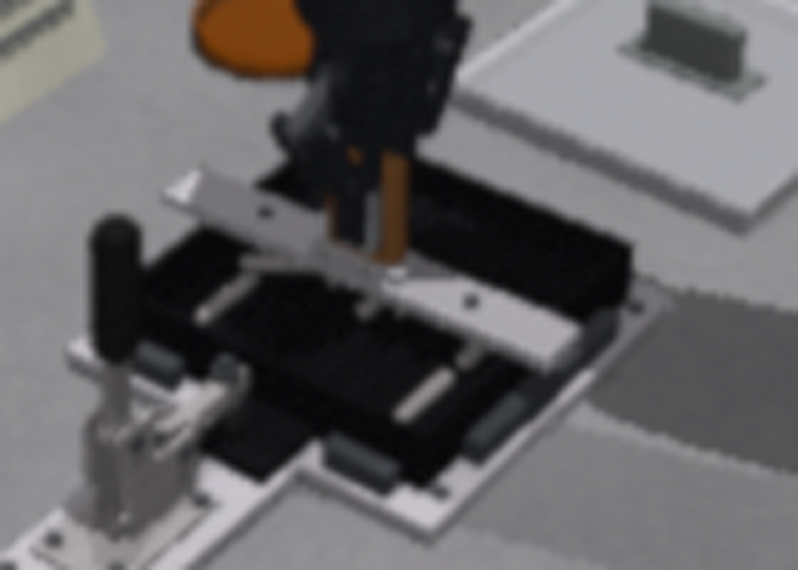

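```bash
python3 -m handwheel '0 -1 -5 0 0 0 5; 0 -1 -25 0 0 0 5; 30 -1 -50 0 0 0 5; 85 -1 -55 0 0 0 5; 140 -1 -55 0 0 0 5; 190 -1 -55 0 0 0 5; 220 -1 -55 0 0 0 5;220 -1 -55 0 0 0 5;220 -1 -55 0 0 0 5' ; python3 - <<'E'
from h import *
f=grab_frame("top"); pins(f,.027,"p6.png"); st();rk()
E
```

```text
clock: 36.8
tcp_pos: [0.54, -0.1433, 0.1248]
orientation: [-2.213, 2.226, -0.004]
contact_force: [0.1, 0.7, -1.5]
grip_width: 0.014
x -47 y -59 ang -2  L 44 W 7
x -20 y 79 ang -0  L 44 W 4
x -8 y 0 ang 1  L 44 W 6
x -4 y 60 ang 2  L 44 W 6
x 25 y -56 ang -22  L 74 W 24
x 48 y 60 ang -1  L 44 W 7
t 36.85 tcp [ 0.54   -0.1427  0.1247] yaw -90.3 tilt [ 0.004 -0.   ] F [ 0.2  0.1 -2.9] w 0.0133
rake at tray [-208.9   -1. ]
```

View pics/p6.png

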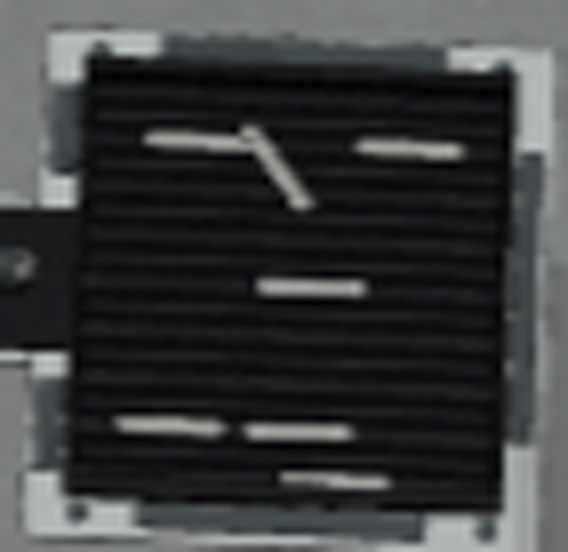

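```bash
python3 - <<'E'
from h import *
f=grab_frame("top")
u0,v0=282-0,0
S=6
poly=np.array([px(f,[*toworld(x,y),.046]) for x,y in POLY[0]]); 
p=((poly+.5)*S-.5).astype(np.int32); u0,v0=p.min(0)//S-8
for u,v in((248,130),(305,208),(150,138),(250,143)): print(totray(pt(f,u0+(u+.5)/8-.5,v0+(v+.5)/8-.5,.031)))
rplan((-1,-1,32))
E
```

```text
[ 20.46941066 -63.74778696]
[ -4.2810166  -31.81744277]
[ 60.94408392 -59.00308385]
[ 19.4387909  -58.30561807]
(np.float64(0.5414929943704074), np.float64(0.06519304310899664), 0.0993, -90.4) -> -207.8 -0.5 25.4   -0.2 -0.0 0.2
```

```bash
python3 -m handwheel '-55 0 0 0 0 0 5; -110 0 5 0 0 0 5; -165 0 15 0 0 0 5; -200 0 25 0 0 0 5; -204 0 25 0 0 0 5;-204 0 25 0 0 0 5;-204 0 25 0 0 0 5;-204 0 25 0 0 0 5'; python3 - <<'E'
from h import *
rplan((-3,0,2.4),(-3,-20,2.4));rk();st()
E
```

```text
clock: 37.9
tcp_pos: [0.5414, 0.0585, 0.0996]
orientation: [-2.211, 2.23, -0.006]
contact_force: [-0.0, -0.0, -2.6]
grip_width: 0.013
(np.float64(0.5404790562191061), np.float64(0.06320007310788381), 0.0697, -90.4) -> -4.7 1.1 29.9   -0.2 -0.1 -0.1
(np.float64(0.560478568833214), np.float64(0.06306044790192458), 0.0697, -90.4) -> -4.7 -18.9 30.0   -0.2 -0.1 -0.1
rake at tray [-7.7 -0.9]
t 37.90 tcp [0.5414 0.0585 0.0996] yaw -90.5 tilt [ 0.004 -0.001] F [-0.  -0.  -2.6] w 0.0130
```

```bash
python3 -m handwheel '-4.5 1 15 0 0 0 5; -4.5 1 26 0 0 0 5; -4.5 1 30 0 0 0 5; -4.5 1 30 0 0 0 5; -4.5 -2 30 0 0 0 5; -4.5 -5 30 0 0 0 5; -4.5 -8 30 0 0 0 5; -4.5 -11 30 0 0 0 5; -4.5 -14 30 0 0 0 5;-4.5 -17 30 0 0 0 5;-4.5 -19 30 0 0 0 5;-4.5 -19 30 0 0 0 5'; python3 -m handwheel '0 2 0 0 0 0 5;0 2 -15 0 0 0 5;0 2 -30 0 0 0 5; 30 18 -30 0 0 0 5; 80 36 -30 0 0 0 5; 110 37 -30 0 0 0 5;110 37 -30 0 0 0 5';python3 - <<'E'
from h import *
rk();st();g=grab_frame("side"); crop(g,260,170,400,270,5.7,"s23.png")
E
```

```text
clock: 39.4
tcp_pos: [0.5605, 0.0641, 0.0695]
orientation: [-2.213, 2.227, -0.005]
contact_force: [-0.5, -0.5, -1.8]
grip_width: 0.0134
clock: 40.28
tcp_pos: [0.5227, -0.0489, 0.1007]
orientation: [-2.207, 2.233, -0.008]
contact_force: [-0.4, -0.6, -2.6]
grip_width: 0.0136
rake at tray [-115.2   17. ]
t 40.27 tcp [ 0.5227 -0.0489  0.1007] yaw -90.7 tilt [ 0.005 -0.002] F [-0.4 -0.6 -2.6] w 0.0136
```

View pics/s23.png

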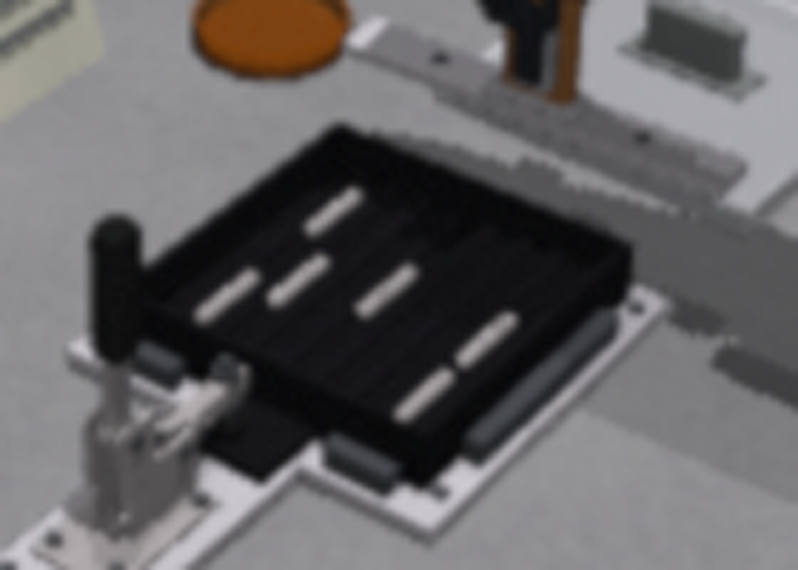

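```bash
python3 -m handwheel '50 2 -15 0 0 0 5; 105 5 -30 0 0 0 5; 150 7 -45 0 0 0 5; 150 7 -45 0 0 0 5; 150 7 -45 0 0 0 5' ; python3 - <<'E'
from h import *
f=grab_frame("top"); pins(f,.025,"p7.png"); st(); plan((.5274,-.4025,.15,-86),(.5274,-.4025,.0613,-86))
E
```

```text
clock: 40.95
tcp_pos: [0.515, -0.1938, 0.1449]
orientation: [-2.214, 2.225, -0.005]
contact_force: [0.0, -0.0, -2.7]
grip_width: 0.0136
x -47 y -59 ang -2  L 44 W 7
x -20 y 79 ang -0  L 44 W 4
x -8 y 0 ang 1  L 44 W 6
x -4 y 60 ang 2  L 44 W 7
x 10 y -39 ang 1  L 45 W 6
x 41 y -60 ang -2  L 44 W 7
x 48 y 59 ang -1  L 44 W 7
t 41.00 tcp [ 0.5149 -0.1933  0.1446] yaw -90.2 tilt [0.004 0.   ] F [ 0.   0.8 -3.1] w 0.0132
(0.5274, -0.4025, 0.15, -86) -> 209.2 -13.3 -5.4   -0.2 0.0 -4.2
(0.5274, -0.4025, 0.0613, -86) -> 209.2 -13.0 83.3   -0.2 0.0 -4.2
```

View pics/p7.png

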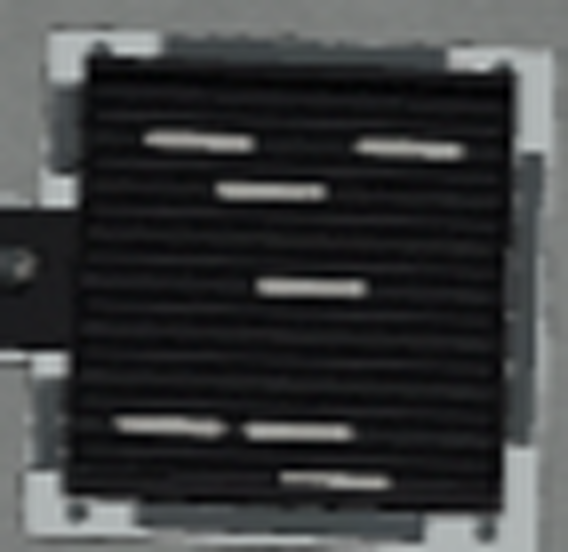

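```bash
python3 -m handwheel '50 -3 0 0 0 -1 5; 105 -7 -5 0 0 -2 5; 160 -10 -5 0 0 -3 5; 209 -13 -5 0 0 -4.2 5; 209 -13 -5 0 0 -4.2 5; 209 -13 -5 0 0 -4.2 5; 209 -13 40 0 0 -4.2 5; 209 -13 65 0 0 -4.2 5; 209 -13 65 0 0 -4.2 5' ; python3 - <<'E'
from h import *
st(); plan((.5274,-.4025,.0613,-86))
g=grab_frame("side"); crop(g,350,80,500,192,5,"s24.png")
E
```

```text
clock: 42.12
tcp_pos: [0.5258, -0.4008, 0.0776]
orientation: [-2.297, 2.14, 0.004]
contact_force: [0.8, 0.7, -2.6]
grip_width: 0.0135
t 42.12 tcp [ 0.5258 -0.4008  0.0776] yaw -86.0 tilt [-0.     0.003] F [ 0.8  0.7 -2.6] w 0.0135
(0.5274, -0.4025, 0.0613, -86) -> 1.9 -1.5 16.3   0.0 0.2 0.0
```

View pics/s24.png

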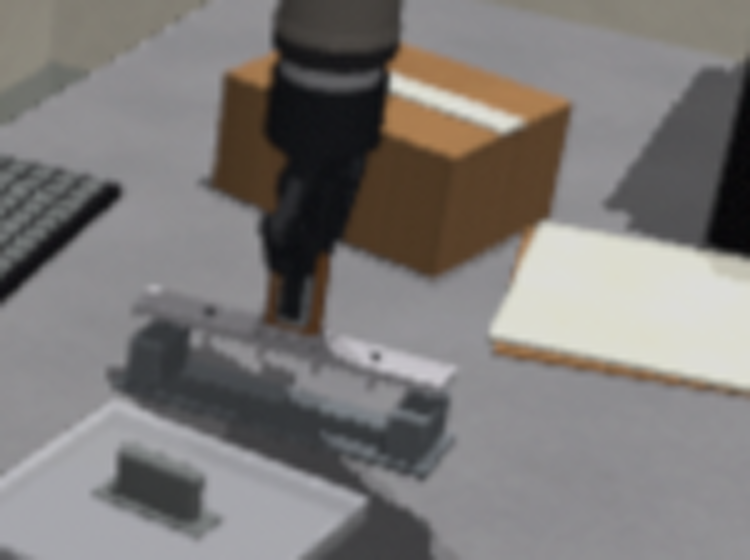

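Rake hovers just above the rest blocks, aligned. Lower and release.

```bash
python3 -m handwheel '1 -1 8 0 0 0 5; 1 -1 13 0 0 0 5; 1 -1 15.5 0 0 0 5; 1 -1 16 0 0 0 5' ; python3 -m handwheel '0 0 0 0 0 0 5; 0 0 0 0 0 0 30; 0 0 0 0 0 0 45;0 0 0 0 0 0 45;0 0 -30 0 0 0 45;0 0 -80 0 0 0 45; 0 0 -130 0 0 0 60;0 0 -180 0 0 0 60';python3 - <<'E'
from h import *
st()
g=grab_frame("side"); crop(g,350,80,500,192,5,"s25.png")
f=grab_frame("top"); crop(f,360,150,500,255,5,"t25.png")
plan((.547,.20,.30,-30),(.547,.242,.30,-.5))
E
```

```text
clock: 42.68
tcp_pos: [0.5272, -0.4057, 0.0638]
orientation: [-2.293, 2.145, -0.005]
contact_force: [-0.1, 0.9, -2.5]
grip_width: 0.0134
clock: 43.68
tcp_pos: [0.5266, -0.4054, 0.2456]
orientation: [-2.293, 2.145, -0.005]
contact_force: [0.8, 0.4, 0.3]
grip_width: 0.0598
t 43.67 tcp [ 0.5266 -0.4054  0.2456] yaw -86.2 tilt [ 0.004 -0.001] F [0.8 0.4 0.3] w 0.0598
(0.547, 0.2, 0.3, -30) -> -604.5 -58.3 -53.2   -0.4 -0.8 -56.2
(0.547, 0.242, 0.3, -0.5) -> -646.4 -61.1 -53.5   -0.2 -0.9 -85.7
```

View pics/s25.png

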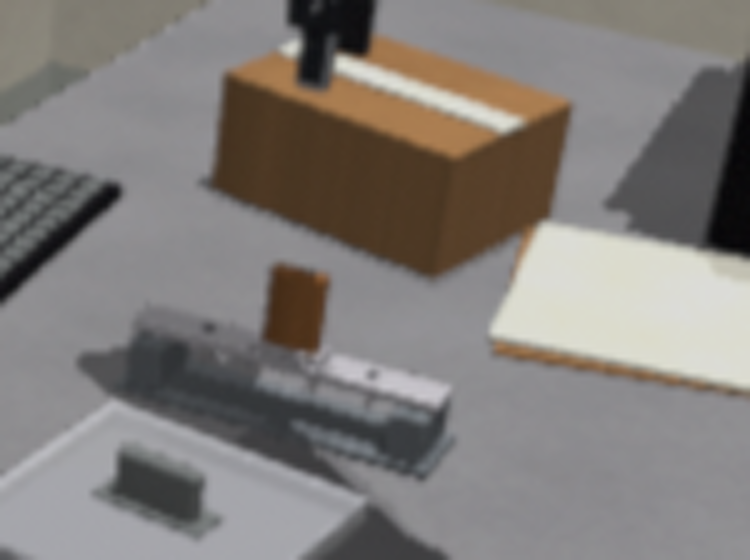

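View pics/t25.png

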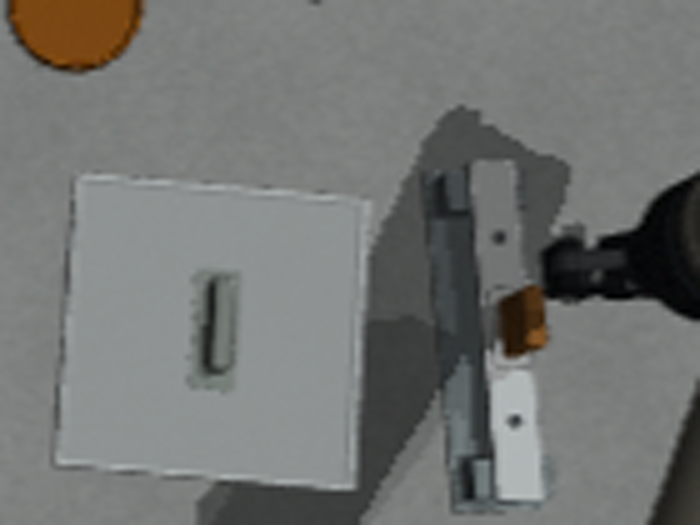

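```bash
python3 -m handwheel '-40 -5 -8 0 0 -5 60; -95 -10 -16 0 0 -12 60; -150 -16 -24 0 0 -20 60; -205 -20 -32 0 0 -28 60; -260 -25 -40 -.1 -.3 -36 60; -315 -30 -48 -.2 -.4 -44 60; -370 -36 -53 -.2 -.5 -52 60; -425 -41 -53 -.2 -.6 -60 60; -480 -47 -53 -.2 -.8 -68 60; -535 -52 -53 -.2 -.8 -75 60; -590 -57 -53 -.2 -.9 -81 55; -630 -60 -53 -.2 -.9 -85.7 50' ; python3 -m handwheel '0 0 0 0 0 0 50;0 0 0 0 0 0 50'; python3 - <<'E'
from h import *
st()
plan((.546,.241,.2,-.5),(.546,.241,.137,-.5))
E
```

```text
clock: 45.28
tcp_pos: [0.5438, 0.2299, 0.2962]
orientation: [-3.134, 0.005, 0.014]
contact_force: [-0.4, -1.4, 0.1]
grip_width: 0.0497
clock: 45.52
tcp_pos: [0.5445, 0.2263, 0.2958]
orientation: [-3.136, 0.015, 0.015]
contact_force: [0.6, -0.2, 0.2]
grip_width: 0.0503
t 45.52 tcp [0.5445 0.2263 0.2958] yaw -0.5 tilt [-0.01   0.006] F [ 0.6 -0.2  0.2] w 0.0503
(0.546, 0.241, 0.2, -0.5) -> 2.3 -14.2 95.9   -0.3 0.6 -0.0
(0.546, 0.241, 0.137, -0.5) -> 2.9 -13.9 158.9   -0.3 0.6 -0.0
```

```bash
python3 -m handwheel '2 -10 30 -.3 .6 0 50; 2.3 -14 70 -.3 .6 0 50; 2.5 -14 110 -.3 .6 0 50; 2.9 -14 145 -.3 .6 0 50; 2.9 -14 158 -.3 .6 0 50;2.9 -14 158 -.3 .6 0 50; 2.9 -14 158 -.3 .6 0 10; 2.9 -14 158 -.3 .6 0 10; 2.9 -14 158 -.3 .6 0 10;2.9 -14 158 -.3 .6 0 10' 30; python3 - <<'E'
from h import *
st()
g=grab_frame("side"); crop(g,200,150,400,300,4,"s26.png")
E
```

```text
clock: 46.78
tcp_pos: [0.5457, 0.2426, 0.14]
orientation: [-3.14, 0.013, -0.003]
contact_force: [-4.8, 0.3, 6.2]
grip_width: 0.0174
t 46.77 tcp [0.5457 0.2426 0.14  ] yaw -0.5 tilt [0.002 0.001] F [-4.8  0.3  6.2] w 0.0174
```

View pics/s26.png

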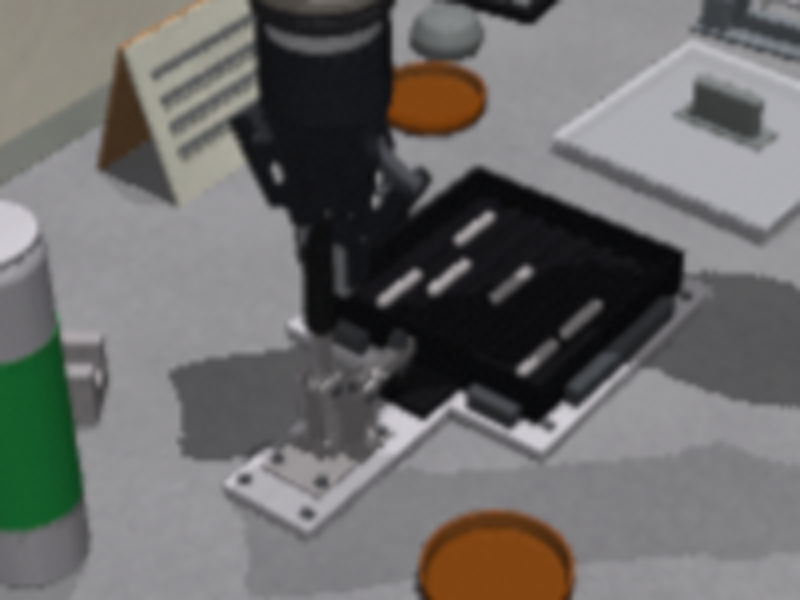

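```bash
python3 -m handwheel '0 -6.5 -0.7 0 0 0 10; 0 -13.4 -1 0 0 0 10; 0 -20 -.7 0 0 0 10; 0 -26 0 0 0 0 10; 0 -32 1 0 0 0 10; 0 -38.4 2.5 0 0 0 10; 0 -44.5 4.5 0 0 0 10; 0 -50.3 6.8 0 0 0 10; 0 -56 9.5 0 0 0 10; 0 -61.5 12.8 0 0 0 10; 0 -66.8 16.4 0 0 0 10; 0 -71.7 20.2 0 0 0 10'; python3 -m handwheel '0 -4.7 4.3 0 0 0 10; 0 -9.1 8.8 0 0 0 10; 0 -12.3 12.5 0 0 0 10; 0 -15.1 16.2 0 0 0 10; 0 -17.5 19.5 0 0 0 10; 0 -19.4 22.8 0 0 0 10; 0 -19.4 22.8 0 0 0 10'; python3 - <<'E'
from h import *
st()
g=grab_frame("side"); crop(g,200,150,400,300,4,"s27.png")
E
```

```text
clock: 48.32
tcp_pos: [0.5468, 0.3138, 0.1191]
orientation: [-3.141, 0.014, -0.003]
contact_force: [-1.9, -2.8, 5.4]
grip_width: 0.0175
clock: 49.2
tcp_pos: [0.5471, 0.334, 0.0953]
orientation: [-3.139, 0.013, -0.003]
contact_force: [1.1, 1.5, 2.3]
grip_width: 0.0177
t 49.20 tcp [0.5471 0.334  0.0953] yaw -0.5 tilt [0.002 0.003] F [1.1 1.5 2.3] w 0.0177
```

View pics/s27.png

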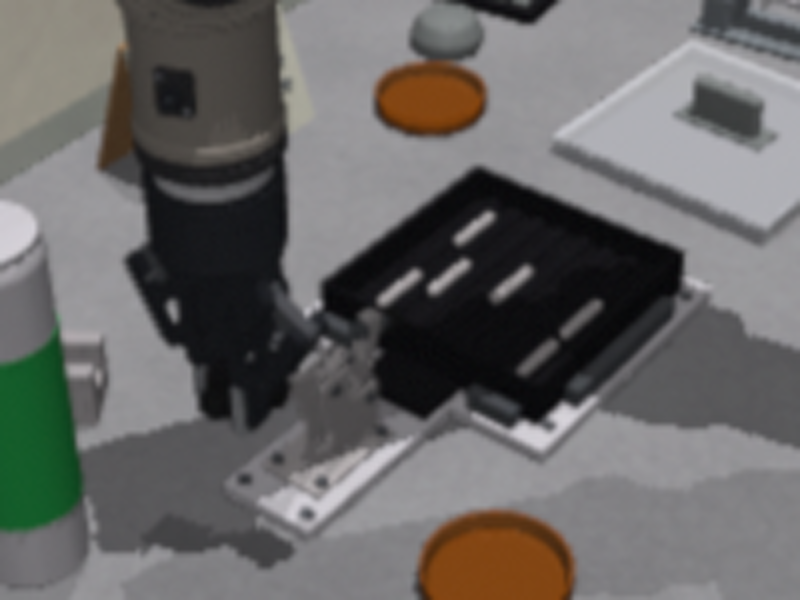

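```bash
python3 -m handwheel '0 -1 3 0 0 0 10; 0 -2 6 0 0 0 10; 0 -2 6 0 0 0 10'; python3 -m handwheel '0 0 -2 0 0 0 10; 0 1 -3 0 0 0 45;0 1 -3 0 0 0 45;0 1 -3 0 0 0 45; 0 1 -35 0 0 0 45; 0 1 -90 0 0 0 50; 0 1 -150 0 0 0 50; 0 1 -190 0 0 0 50;0 1 -190 0 0 0 50' ;python3 - <<'E'
from h import *
st()
g=grab_frame("side"); crop(g,200,150,400,300,4,"s28.png")
plan((.51,0,.27,-40),(.525,-.2215,.27,-93.6),(.525,-.2215,.1,-93.6))
E
```

```text
clock: 49.62
tcp_pos: [0.5472, 0.3362, 0.0909]
orientation: [-3.139, 0.013, -0.004]
contact_force: [-1.8, -1.0, 11.8]
grip_width: 0.0175
clock: 50.75
tcp_pos: [0.5477, 0.3356, 0.2834]
orientation: [-3.136, 0.013, -0.011]
contact_force: [-0.7, 0.6, -1.0]
grip_width: 0.0498
t 50.75 tcp [0.5477 0.3356 0.2834] yaw -0.5 tilt [0.007 0.005] F [-0.7  0.6 -1. ] w 0.0498
(0.51, 0, 0.27, -40) -> -34.2 334.9 9.8   -0.2 -0.1 39.5
(0.525, -0.2215, 0.27, -93.6) -> -17.4 556.2 9.3   -0.3 -0.0 93.1
(0.525, -0.2215, 0.1, -93.6) -> -18.0 556.7 179.3   -0.3 -0.0 93.1
```

View pics/s28.png

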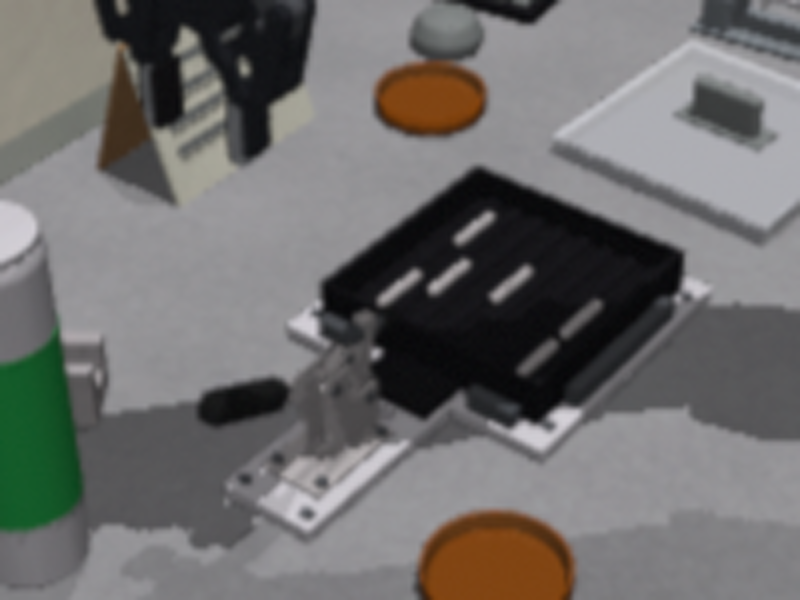

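```bash
python3 -m handwheel '-6 55 2 0 0 7 60; -12 110 4 0 0 15 60; -18 165 6 0 0 23 60; -24 220 8 -.2 0 31 60; -30 275 9 -.2 0 38 60; -32 330 9 -.2 0 47 60; -30 375 9 -.2 0 56 60; -27 420 9 -.3 0 65 60; -24 465 9 -.3 0 74 60; -21 510 9 -.3 0 83 60; -18 550 9 -.3 0 93 60; -18 556 9 -.3 0 93 60' ; python3 -m handwheel '0 0 0 0 0 0 50; 0 0 0 0 0 0 50'; python3 - <<'E'
from h import *
f=grab_frame("top"); crop(f,360,160,500,260,5,"t29.png"); pins(f,.025)
st(); plan((.526,-.2215,.1,-93.6),(.526,-.2215,.028,-93.6))
E
```

```text
clock: 52.3
tcp_pos: [0.5223, -0.2251, 0.2676]
orientation: [2.142, -2.29, -0.004]
contact_force: [-1.1, 1.1, 0.4]
grip_width: 0.0598
clock: 52.55
tcp_pos: [0.5239, -0.2199, 0.2691]
orientation: [2.155, -2.282, -0.002]
contact_force: [-0.1, -0.3, -0.5]
grip_width: 0.0498
x -47 y -59 ang -2  L 44 W 7
x -20 y 79 ang -0  L 44 W 4
x -8 y 0 ang 1  L 44 W 6
x -4 y 60 ang 2  L 44 W 7
x 11 y -39 ang 1  L 44 W 6
x 41 y -60 ang -2  L 44 W 7
x 48 y 59 ang -1  L 44 W 7
t 52.60 tcp [ 0.524  -0.22    0.2694] yaw -93.3 tilt [-0.003 -0.001] F [-0.7 -0.6  0.9] w 0.0501
(0.526, -0.2215, 0.1, -93.6) -> 1.2 -2.5 169.4   0.1 -0.1 0.3
(0.526, -0.2215, 0.028, -93.6) -> 1.1 -2.7 241.4   0.1 -0.1 0.3
```

View pics/t29.png

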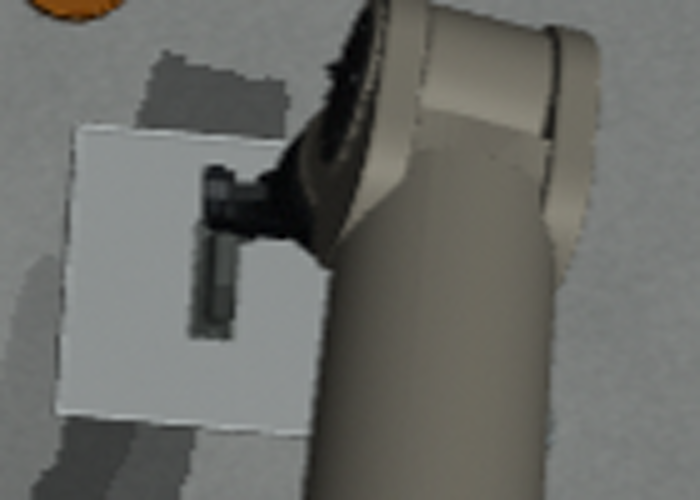

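```bash
python3 -m handwheel '1 -2.5 50 0 0 .3 50; 1 -2.5 110 0 0 .3 50; 1 -2.5 160 0 0 .3 45; 1 -2.5 200 0 0 .3 45; 1 -2.5 200 0 0 .3 45; 1 -2.5 200 0 0 .3 45'; python3 - <<'E'
from h import *
st(); plan((.526,-.2215,.026,-93.6))
E
```

```text
clock: 53.35
tcp_pos: [0.5272, -0.223, 0.0713]
orientation: [2.147, -2.291, 0.002]
contact_force: [1.2, -0.9, 0.2]
grip_width: 0.0451
t 53.35 tcp [ 0.5272 -0.223   0.0713] yaw -93.7 tilt [-0.    -0.002] F [ 1.2 -0.9  0.2] w 0.0451
(0.526, -0.2215, 0.026, -93.6) -> -1.5 1.3 45.3   -0.0 -0.1 -0.1
```

```bash
python3 -m handwheel '-1.5 1 25 0 0 0 45; -1.5 1 44 0 0 0 45; -1.5 1 44 0 0 0 45; -1.5 1 44 0 0 0 45; -1.5 1 44 0 0 0 5; -1.5 1 44 0 0 0 5; -1.5 1 44 0 0 0 5; -1.5 1 44 0 0 0 5;-1.5 1 44 0 0 0 5' 50; python3 - <<'E'
from h import *
g=grab_frame("side"); crop(g,310,110,450,210,5.7,"s30.png"); st(); f=grab_frame("top"); crop(f,360,160,500,260,5,"t30.png")
E
```

```text
clock: 54.48
tcp_pos: [0.5256, -0.2219, 0.0265]
orientation: [2.145, -2.292, 0.002]
contact_force: [-1.9, 0.3, 5.6]
grip_width: 0.0134
t 54.52 tcp [ 0.5256 -0.222   0.0265] yaw -93.8 tilt [-0.001 -0.002] F [-0.  -0.5  6.2] w 0.0132
```

View pics/s30.png

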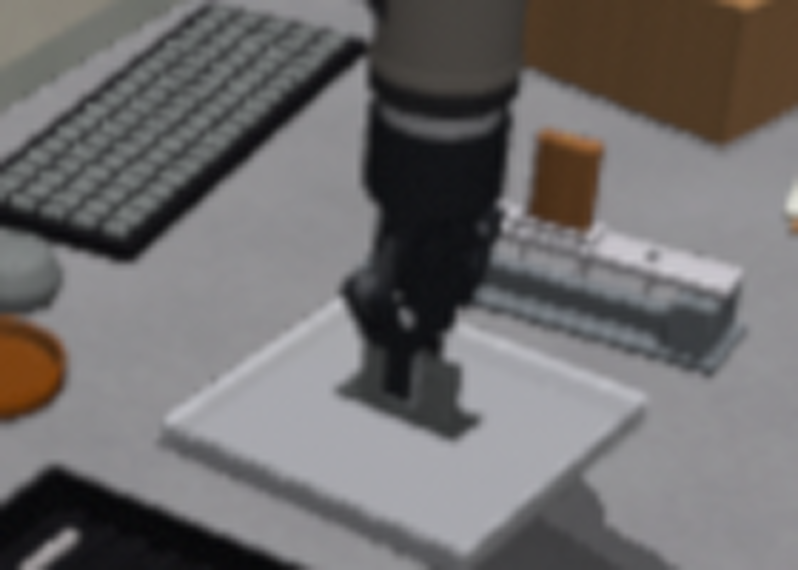

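View pics/t30.png

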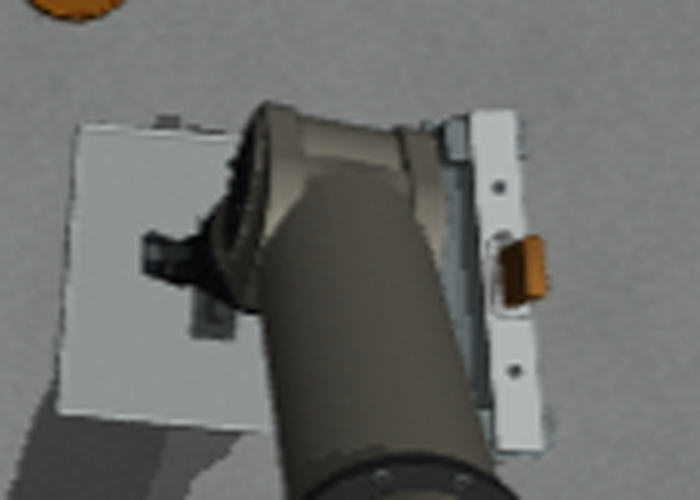

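```bash
python3 - <<'E'
from h import *
plan((.5256,-.222,.15,-93.8),(.5415,.0652,.15,-90.4))
E
```

```text
(0.5256, -0.222, 0.15, -93.8) -> 0.3 0.0 -123.5   0.0 -0.1 0.0
(0.5415, 0.0652, 0.15, -90.4) -> -287.3 3.1 -124.2   0.1 -0.1 -3.4
```

```bash
python3 -m handwheel '0 0 -20 0 0 0 5; 0 0 -60 0 0 0 5; 0 0 -100 0 0 0 5; -15 0 -124 0 0 0 5; -50 0 -124 0 0 0 5; -95 1 -124 0 0 -1 5; -140 1 -124 0 0 -1.5 5; -185 2 -124 0 0 -2 5; -230 2.5 -124 0 0 -2.5 5; -265 3 -124 0 0 -3 5; -287 3 -124 0 0 -3.4 5; -287 3 -124 0 0 -3.4 5'; python3 -m handwheel '0 0 0 0 0 0 5; 0 0 0 0 0 0 5;0 0 0 0 0 0 5'; python3 - <<'E'
from h import *
g=grab_frame("side"); crop(g,260,140,400,270,4.5,"s31.png"); st();f=grab_frame("top"); crop(f,260,150,370,260,6,"t31.png");plan((.5415,.0652,.0585,-90.4))
E
```

```text
clock: 56.08
tcp_pos: [0.5409, 0.0665, 0.149]
orientation: [2.215, -2.224, -0.001]
contact_force: [0.1, 0.5, -2.6]
grip_width: 0.0133
clock: 56.45
tcp_pos: [0.5411, 0.0639, 0.1491]
orientation: [2.21, -2.228, 0.0]
contact_force: [-0.9, -0.2, -2.1]
grip_width: 0.0132
t 56.50 tcp [0.5411 0.0642 0.1491] yaw -90.5 tilt [-0.002 -0.002] F [-0.5 -0.8 -3. ] w 0.0134
(0.5415, 0.0652, 0.0585, -90.4) -> -1.0 -0.5 90.7   0.1 -0.1 -0.0
```

View pics/s31.png

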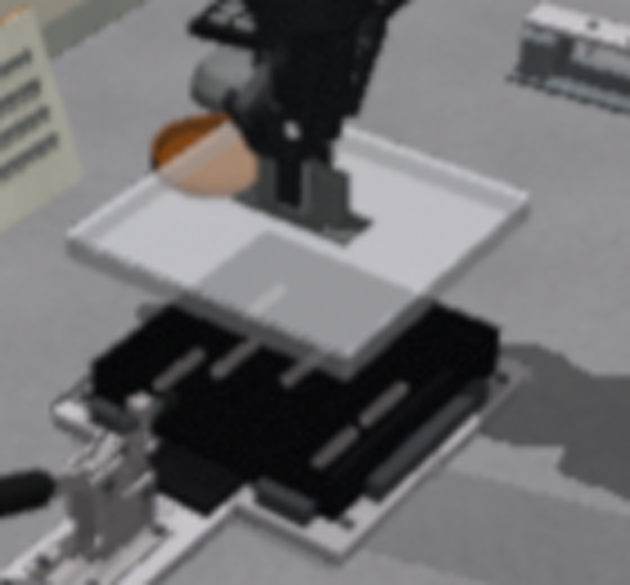

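View pics/t31.png

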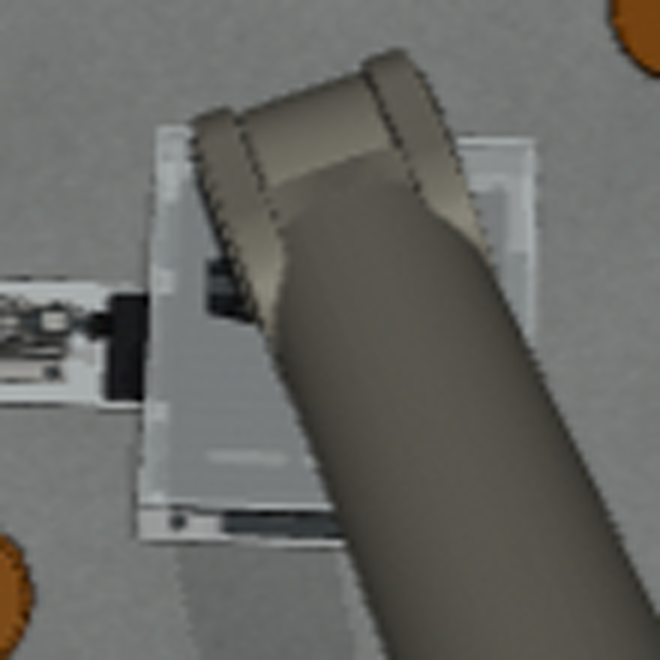

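```bash
python3 - <<'E'
from h import *
g=grab_frame("side")
Q=lambda u,v,z: pt(g,260+(u+.5)/4.5-.5,140+(v+.5)/4.5-.5,z)[:2].round(4)
a,b=Q(68,231,.1405),Q(529,194,.1405); print("cover",a,b,(a+b)/2,np.linalg.norm(a-b), Q(350,361,.1405))
a,b=Q(93,365,.046),Q(499,324,.046); print("tray",a,b,(a+b)/2,np.linalg.norm(a-b),Q(332,497,.046))
crop(g,260,140,400,270,6,"s32.png")
E
```

```text
cover [0.6414 0.1595] [ 0.4467 -0.0333] [0.54405 0.0631 ] 0.27400717143899717 [0.4417 0.1667]
tray [0.6306 0.1555] [ 0.4546 -0.0255] [0.5426 0.065 ] 0.25246187831036987 [0.4471 0.1709]
```

View pics/s32.png

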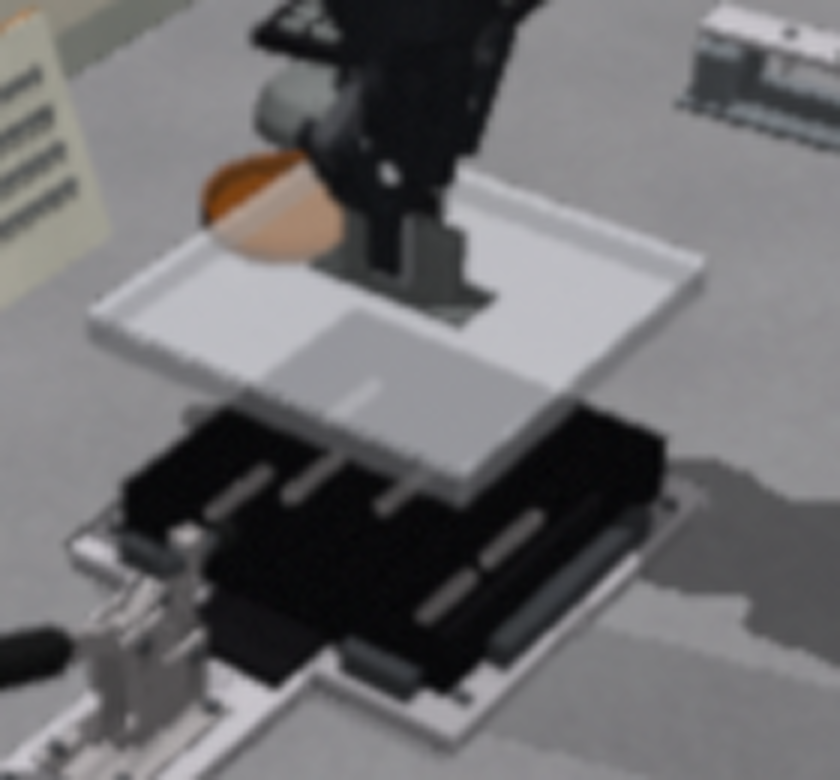

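```bash
python3 -m handwheel '-1.5 .5 30 0 0 0 5; -1.5 .5 60 0 0 0 5; -1.5 .5 72 0 0 0 5; -1.5 .5 72 0 0 0 5; -1.5 .5 72 0 0 0 5'; python3 - <<'E'
from h import *
g=grab_frame("side"); crop(g,260,140,400,270,6,"s33.png"); st();plan((.5407,.0658,.0585,-90.4))
E
```

```text
clock: 57.22
tcp_pos: [0.5414, 0.0666, 0.0782]
orientation: [2.213, -2.228, 0.001]
contact_force: [-0.4, -0.3, -1.7]
grip_width: 0.0128
t 57.27 tcp [0.5414 0.0666 0.0783] yaw -90.4 tilt [-0.    -0.001] F [ 0.1 -0.4 -2.2] w 0.0134
(0.5407, 0.0658, 0.0585, -90.4) -> 0.8 0.7 19.8   0.0 -0.1 0.0
```

View pics/s33.png

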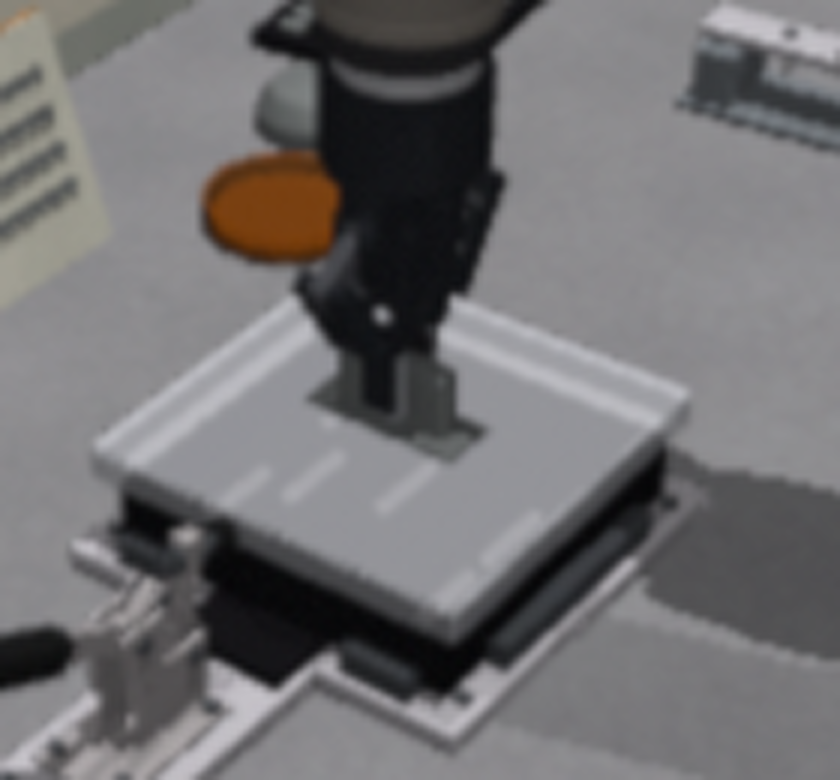

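```bash
python3 -m handwheel '.6 .5 6 0 0 0 5; .6 .5 11 0 0 0 5; .6 .5 15 0 0 0 5; .6 .5 18 0 0 0 5; .6 .5 18 0 0 0 5'; python3 -m handwheel '0 0 1 0 0 0 5; 0 0 2 0 0 0 5; 0 0 2 0 0 0 5'; python3 - <<'E'
from h import *
g=grab_frame("side"); crop(g,260,140,400,270,6,"s34.png"); st()
E
```

```text
clock: 57.9
tcp_pos: [0.5399, 0.0658, 0.059]
orientation: [2.212, -2.226, -0.001]
contact_force: [-0.1, 0.1, -2.6]
grip_width: 0.0134
clock: 58.28
tcp_pos: [0.5401, 0.0658, 0.0585]
orientation: [2.212, -2.227, 0.001]
contact_force: [-4.8, -0.5, 10.5]
grip_width: 0.0131
t 58.33 tcp [0.5401 0.0658 0.0585] yaw -90.4 tilt [-0.002 -0.002] F [-5.2 -0.8 11.5] w 0.0132
```

View pics/s34.png

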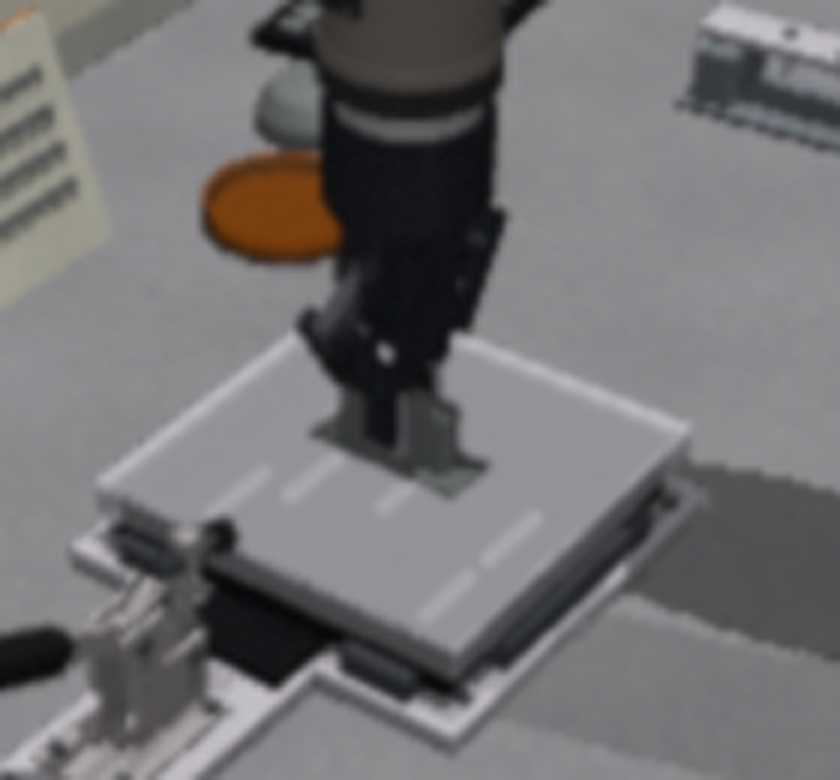

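Seated exactly at the predicted height (TCP z 0.0585), resting flat. Unload, release, retreat.

```bash
python3 -m handwheel '0 0 -1.5 0 0 0 5; 0 0 -1.5 0 0 0 25; 0 0 -1.5 0 0 0 40; 0 0 -1.5 0 0 0 40; 0 0 -1.5 0 0 0 40; 0 0 -30 0 0 0 40; 0 0 -80 0 0 0 40; 0 0 -140 0 0 0 50; 30 0 -200 0 0 0 50; 90 0 -200 0 0 0 50; 150 0 -200 0 0 0 50; 200 0 -200 0 0 0 50'; python3 -m handwheel '40 0 0 0 0 0 50; 80 0 0 0 0 0 50; 80 0 0 0 0 0 50'; python3 - <<'E'
from h import *
g=grab_frame("side"); crop(g,240,120,450,290,3.8,"s35.png"); st();f=grab_frame("top"); crop(f,190,130,350,260,5,"t35.png"); cv2.imwrite("pics/full35.png",f["pixels"][:,:,::-1])
E
```

```text
clock: 59.82
tcp_pos: [0.5386, -0.1365, 0.2579]
orientation: [2.211, -2.228, 0.001]
contact_force: [1.2, 0.4, -0.2]
grip_width: 0.0503
clock: 60.2
tcp_pos: [0.5375, -0.218, 0.2574]
orientation: [2.204, -2.233, 0.001]
contact_force: [-0.3, 0.4, -0.9]
grip_width: 0.0501
t 60.25 tcp [ 0.538  -0.2152  0.2574] yaw -90.6 tilt [-0.003 -0.002] F [-0.4  2.1  0. ] w 0.0498
```

View pics/s35.png

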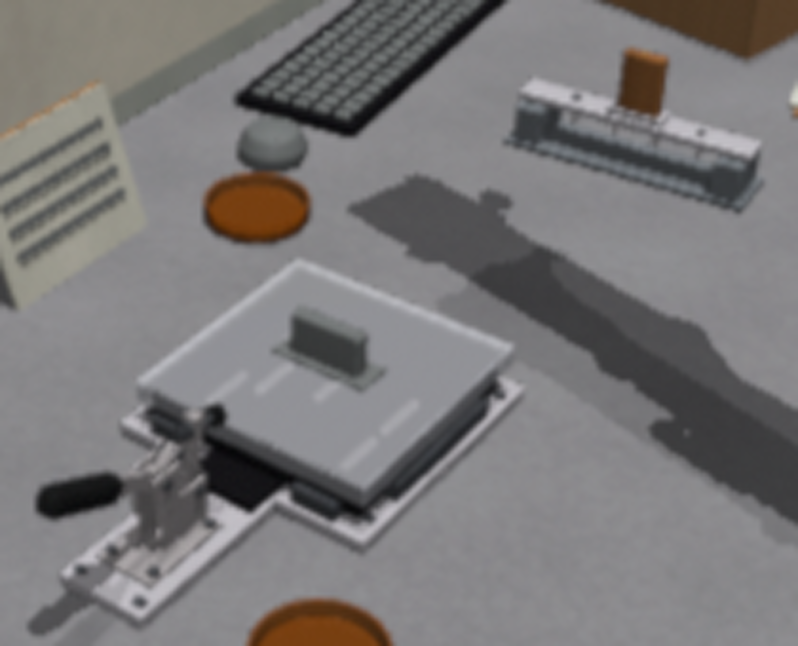

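View pics/t35.png

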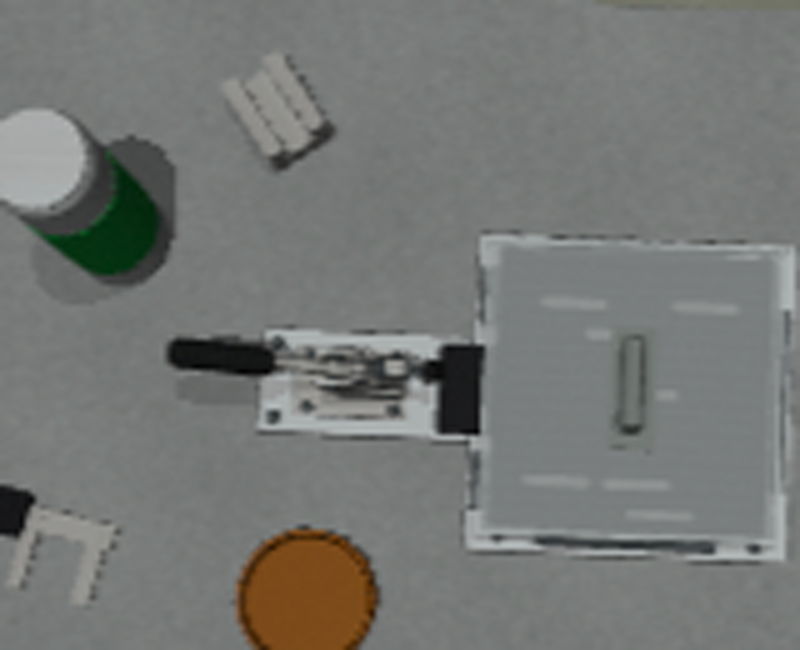

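View pics/full35.png

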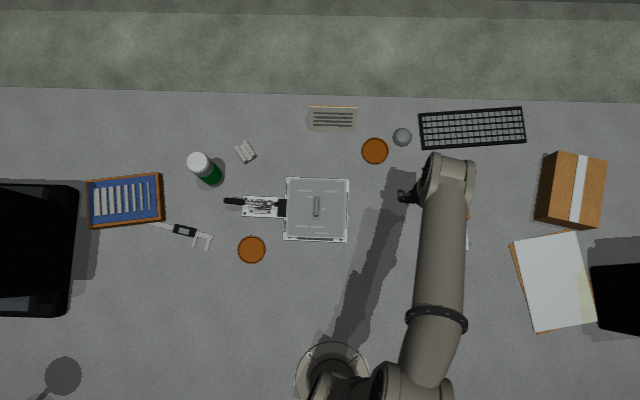

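```bash
python3 - <<'E'
from h import *
g=grab_frame("side")
Q=lambda u,v,z: pt(g,240+(u+.5)/3.8-.5,120+(v+.5)/3.8-.5,z)[:2].round(4)
P=[Q(138,384,.05),Q(300,260,.05),Q(516,347,.05),Q(365,493,.05)]; print(P,(P[0]+P[2])/2,np.mean(P,0))
f=grab_frame("top")
T=lambda u,v,z: pt(f,190+(u+.5)/5-.5,130+(v+.5)/5-.5,z)[:2].round(4)
print("grip top",T(633,340,.086),T(630,430,.086),"bottom edge",T(483,534,.05),T(780,546,.05),"plate", T(467,551,.012),T(783,561,.012))
crop(f,270,165,365,255,8,"t36.png")
E
```

```text
[array([0.6367, 0.1662]), array([ 0.6372, -0.032 ]), array([ 0.4426, -0.0314]), array([0.4414, 0.1693])] [0.53965 0.0674 ] [0.539475 0.068025]
grip top [0.5684 0.0661] [0.5106 0.0664] bottom edge [0.445  0.1596] [ 0.4425 -0.0319] plate [0.4364 0.1725] [ 0.4355 -0.0361]
```

View pics/t36.png

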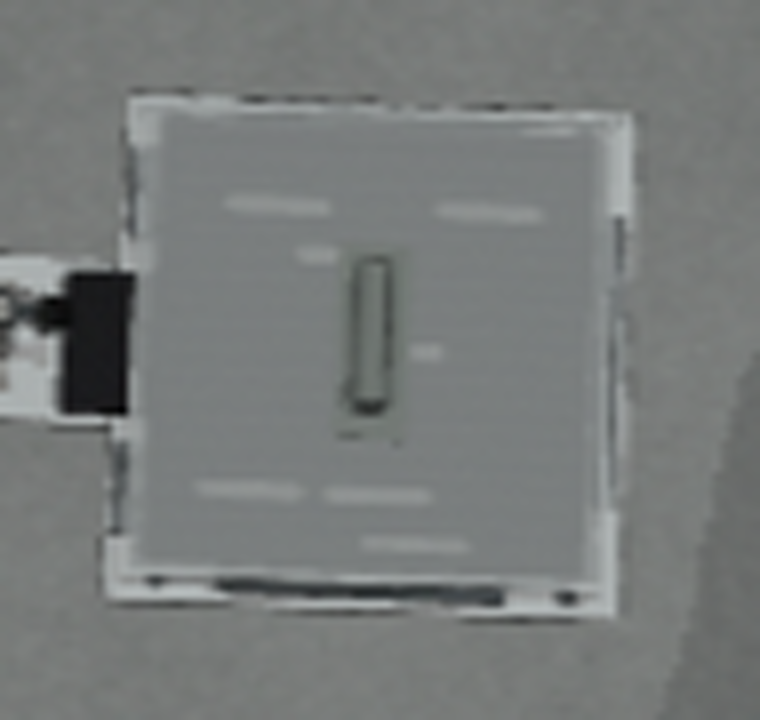

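```bash
python3 - <<'E'
from h import *
st(); print(workorder.hand_in())
E
```

```text
t 60.40 tcp [ 0.5388 -0.2122  0.2576] yaw -90.3 tilt [-0.002 -0.001] F [ 0.4  0.7 -0.1] w 0.0498
the job is handed in; nothing more can be done
None
```

The job is handed in at 60.4 s on the robot's clock. I locked the clamp and raked all seven pins into grooves. Then I put the rake back on its rest, swung the clamp fully open, set the cover on the tray and moved the arm clear.

**Last checks:**
- **Pins:** just before covering, the top camera had all seven on groove lines within about 2° of lengthwise. Seen through the cover, all seven still lie lengthwise.
- **Cover:** it rested at the expected height when the arm was at z 0.0585 m. Its centre is about 2–3 mm off the tray's (limit 8 mm), and the side and top views agree on this to within 1–2 mm.
- **Clamp and rake:** the handle looks the same as at the start. The rake lies on both blocks, roughly 3 mm from its original place by the arm's position at release.
- **Other things on the desk:** by eye, none had moved.

**What went differently:**
- **Combing:** strokes along the grooves, the method the task describes, mostly slid off the slanted pins. I turned those pins by pushing their ends sideways with the tines, riding about 2 mm above the walls.
- **Blocked pin:** one pin was first blocked by its neighbour and needed a second push.
- **Knocked pin:** early on, one slanted pin was knocked aside and landed lengthwise in its groove, without the robot near it.

**Not measured:** I judged the clamp locked by the handle meeting its stop and by the picture, since neither its angle nor the foot force can be read directly.

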